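# Hardness check on a marked spot behind the chip guard

### The arm

A 7-joint arm with a two-finger parallel gripper is mounted at the origin on the work surface. World frame = base frame: x ahead of the robot, y to its left, z up, the work surface at z = 0. Lengths are in m, angles in rad, forces in N, time in s.
With the tool pointing down it reaches from about 0.425 to 0.925 m from the base axis. Payload 6.8 kg.
Tool frame: the origin (TCP) lies at the very end of the fingers, on their centre line; the grasp point (between the pads) lies 19 mm behind it (tcp_to_grasp is the distance from the TCP to the grasp point, in m); z points along the fingers, y is the direction in which the jaws open and shut (so a half turn about z gives the same grasp; the last joint's range is limited). The gripper opens to 85 mm and grips with 20 to 120 N. Pads are 22 mm wide; open, the fingers measure 114 mm over their backs; the gripper's body (76 mm by 85 mm) begins 54 mm behind the grasp point. The pads swing forward as they close: fully open they stand 13 mm farther back than shut.
Start: joints at [-1.443, 0.477, 0.022, 1.555, -0.011, 1.109, -0.083], TCP at [0.158, 0.656, 0.231] pointing down, gripper open.
Joint ranges: [-2.96, 2.96], [-0.34, 2.1], [-1.41, 1.46], [0.24, 2.44], [-1.37, 4.51], [0.17, 1.92], [-2.96, 2.96]. Speed limits (rad/s): [2.39, 2.39, 3.14, 3.14, 3.14, 3.14, 3.14].

### API

Orientations are given as a unit quaternion [w, x, y, z].
In Python, from station import * gives the robot as it stands.
- The arm moves only by the tool apply_moves, never from a script. Its argument "increments" is one flat list of numbers, 5 for each row, row after row: the finger opening in mm, from 0 to 85.4, then the shift along the tool's x, y, z in mm, then the turn about the tool's z in degrees. In form: [claw, tx, ty, tz, roll, claw, tx, ty, tz, roll, ...]. A call has 1 to 12 rows; each row shifts and turns the pose as measured when the row begins, along the tool's axes as they then stand; what a row does not reach is not made up. A row lasts 1/8 s, in which the tool goes at most 62.5 mm and 10.7 degrees, less where a joint would pass 70% of its speed; a pose out of reach is approached as far as the arm can. A call with a gripper value outside its range is refused whole. The fingers move at their own pace and stop on an object; "squeeze" is the grip in N (left out, the last holds). Time passes only in rows, so rows that do not move let the fingers close. It gives the time, the measured TCP pose, the force and the opening at its end, in the units of the state.
- get_obs(): the state, without advancing time (a new reading comes with each control period).
- read_camera(name): name is "scene" or "side" or "wrist"; returns (picture, depth): 384x512x3 uint8, blue, green, red; 384x512 float32, m along the optical axis (not along the pixel's ray), 0 where there is no reading.
- get_calibration(name): a dict with "mtx" (3x3 intrinsics, pixels), "camera_from_world" (4x4, takes a point from world to camera coordinates); the wrist camera has in their place "T_tool_cam" (4x4, takes a point from camera to tool coordinates, whose origin is the TCP and whose axes are the flange's). Camera axes: x right, y down, z forward; pixel columns grow to the right and rows downward; lengths in m; the calibration is good to about 2 mm. The wrist camera is an equidistant fisheye: a pixel r from the principal point sees the ray r / f radians off the axis. A picture is of the moment at which its call begins: read the wrist's pose just before it. get_calibration takes no time and is no camera call.
- hand_in(): hands the job in, once; it reports no verdict.
Trained networks look in the newest picture that a camera, given by its name, has taken for a name from the list of things; names that differ only in an ending like _2 or _b are one class to them, and where a whole thing is asked for, a point or a joint stands for the part that bears it (a point fixed in the world has none). Each returns a list of dicts, best first, with "p" (0 to 1); they miss things now and then, are a little off and sometimes report something else, mostly with a low value. They report only what shows in the picture. A call takes as long as a camera call. They do not tell look-alikes from the thing itself.
- outline_of(camera, thing): "pixels" (384x512 bool, what is visible of it) and "extent" ([centre column, centre row, width, height] in pixels, round what is visible of it).
The state is a dict: "t": time; "q": joint angles; "joint_vel": joint speeds; "joint_torque": joint torques, N m; "eef_pos": TCP position; "tool_rot": TCP orientation; "contact_force": force on the tool from outside, world axes, zero at the start; "torque": the same for the moment, N m; "gripper_width": opening from 0.0 (shut) to 1.0 (fully open).
Only numpy, scipy, OpenCV 4.12 (cv2) and the standard library are available. Lean on these libraries where they do the work, as an engineer would, in place of code of your own. Each camera call takes 0.05 s, during which the arm holds its last target.

### The job

First swing the vise's hinged clear chip guard open until it stands upright and leave it standing there. Then take the orange hardness probe out of its stand and hold its spring tip on the middle of the red spot on the tilted steel block, with the probe square to the block's face and pressed gently, so that the tip is about half-way in (7 mm, about 3 N). Finish while still holding the probe pressed there; never press hard, and do not disturb the loose things lying about.

Things in the scene. Friction and masses are not known exactly. Their poses are not given: they have to be found in the camera images.
- guard (a joint): angle of the chip guard about its hinge, rad: 0 = closed, level over the block; 1.57 = upright; stop at 2.2. It starts between 0 and 0.3. A stiff friction hinge (0.4 N m): it stays where it is left.
- guard_bar (a point): middle of the guard's handle: a straight black round bar, 10 mm thick, parallel to the hinge (along the vise's x), 205 mm from the hinge axis, at the guard's free edge. The bar is 90 mm long between its two end arms, with a 35 mm wide gap to the edge of the clear panel (120 x 160 x 6 mm, yellow rim). It can be pinched from above at any guard angle, the fingers closing across the bar, and turns between the fingers as the guard swings.
- guard_hinge (a point): point on the guard's hinge axis, straight beside the bar's middle (on the left side, +y of the vise, 100 mm above the table). The axis is the vise's x axis; the bar moves on an arc about it, from the vise's -y side upward and over.
- vise: fixed grey drilling vise, base 180 x 250 x 15 mm, jaws 50 mm high on the block's left and right. Origin on the table, straight below the middle of the clamped block; its x axis points away from the robot at yaw 0, its y axis to the hinge; the guard's two 93 mm posts stand at y = +130 mm. Its yaw varies.
- workpiece: bare steel block 80 x 56 x 36 mm clamped in the vise, leaning by 20 degrees. Origin at the centre of its upper face, about 63 mm above the table; its z axis is the normal of that face, which leans towards the vise's -x side (the robot); x runs up the slope. It does not move.
- spot (a point): centre of the red spot (16 mm disc with a small white centre) on the upper face of the block; it lies somewhere along the face's middle line, within 14 mm of the face's centre. Under the guard until that is opened.
- probe_grip (a point): centre of the orange grip of the loose probe (140 to 220 g): a square body 26 x 26 x 65 mm, upright in its stand at the start; point axes are the body's, z along the probe, away from the tip (up in the stand). Below the grip a 16 mm thick steel nose, 42 mm long, and the spring tip. In the stand this point is 97.5 mm above the table.
- tip_point (a point): end of the probe's brass spring tip (8 mm thick, round end), 92.5 mm from probe_grip on the probe's axis (-z) while not pressed; it sticks out 18 mm from the nose.
- tip (a joint): how far the spring tip is pushed in, m: 0 free, 0.014 fully in (stop). Spring 400 N/m: 7 mm is 2.8 N.
- probe: the same probe; this origin is the point where the free tip ends (it does not move with the tip), z along the probe, away from the tip.
- stand: fixed black block 70 x 70 x 65 mm with a 21 mm hole through it, which holds the probe; the grip rests on its top. Lift the probe 65 mm straight up to clear it. Origin at the middle of its underside. It stands to the robot's right or left.
- tray: fixed blue two-part tray, 100 x 130 x 30 mm, on the other side. Origin at the middle of its underside.
- oil_bottle: loose green plastic oil bottle with a black cap, 52 mm across, 150 mm tall. Leave it alone.
- grease_jar: loose grey jar with a red lid, 64 mm across, 60 mm tall. Leave it alone.
- stock_plate: loose dark steel plate, 120 x 80 x 8 mm, lying flat. Leave it alone.
- screwdriver: loose screwdriver with a red handle, lying. Leave it alone.
- brush: loose brush, lying. Leave it alone.
- bar_stock: loose brass round bar end, 32 mm across, 70 mm tall, standing. Leave it alone.
- wrench: loose steel wrench, lying. Leave it alone.
There are look-alikes about, which are no part of the job. Of the things like the stand, leave any that is green; of the rest the larger one is meant. What is shaped like the probe but purple is not meant.

How it is judged:
By the outcome, as a careful person would: the job done as asked, in the order asked, and still so for the second after the job is handed in, while the arm keeps its last pose, push and grip.
It also fails if it takes over 62 s, if anything falls off the work surface, if the arm or the gripper's body presses on something with over 40 N, if the wrist force passes 120 N, or if a joint passes its speed limit or range.

## Working session

There is one attempt and no reset: what is moved stays moved. The work goes in short steps, Python scripts to look and compute and a tool call to move; the robot and the scene stay as the last step left them, time stands still between calls to the robot, and variables do not carry over. Pictures are saved under pics/ and viewed, and the job is handed in when it is done.

Besides the shell and the picture viewer there is one more tool, called after "Request:" as a command line: name --argument value ..., lists and objects as JSON in quotes. apply_moves: Moves the arm, as the interface text tells. Its arguments: {"type":"object","properties":{"increments":{"type":"array"},"squeeze":{"type":"number"}},"required":["increments"]}

```bash
ls; mkdir -p pics; cat > h.py <<'E'
from station import *
import numpy as np, cv2
def snap(name,fn):
    p,d=read_camera(name); cv2.imwrite('pics/'+fn+'.png',p); np.save('pics/'+fn+'.npy',d); return p,d
def world(name,u,v,z):
    c=get_calibration(name);K=np.array(c['mtx']);T=np.linalg.inv(np.array(c['camera_from_world']))
    u=np.asarray(u,float);v=np.asarray(v,float);z=np.asarray(z,float)
    P=np.stack([(u-K[0,2])/K[0,0]*z,(v-K[1,2])/K[1,1]*z,z],-1)
    return P@T[:3,:3].T+T[:3,3]
def wcloud(name,mask,d):
    v,u=np.nonzero(mask&(d>0)); return world(name,u,v,d[v,u])
E
python3 - <<'E'
from h import *
o=get_obs(); print(o)
for n in('scene','side','wrist'):
    snap(n,n+'0'); c=get_calibration(n); print(n,{k:np.round(v,3).tolist() if not isinstance(v,(str,)) else v for k,v in c.items()})
a=cv2.imread('pics/scene0.png');b=cv2.imread('pics/side0.png')
E
```

```text
pics
{'t': 0.0, 'q': array([-1.44311496,  0.47778564,  0.02238638,  1.55646735, -0.01151679,
        1.10932361, -0.08305152]), 'joint_vel': array([-1.47609425e-03,  1.10905001e-04,  9.60270262e-04,  6.49433413e-05,
        8.85265230e-05,  4.60938322e-04,  1.69826815e-03]), 'joint_torque': array([ 1.09089822e-04, -5.96446252e+01,  1.60771362e+00, -2.81198019e+01,
        1.23279059e-02,  9.53895069e-03, -8.44417144e-06]), 'eef_pos': array([0.1575794 , 0.65572415, 0.23032962]), 'tool_rot': array([-3.71154475e-05,  1.17607328e-01,  9.93059744e-01, -9.26852006e-04]), 'contact_force': array([-0.16183363,  0.157396  , -0.1309203 ]), 'torque': array([-0.00416368, -0.02524483,  0.02217453]), 'gripper_width': 1.003413446966866}
scene {'mtx': [[448.076, 0.0, 252.084], [0.0, 448.076, 190.302], [0.0, 0.0, 1.0]], 'camera_from_world': [[0.374, 0.927, 0.001, -0.253], [0.541, -0.218, -0.812, -0.209], [-0.753, 0.304, -0.584, 1.676], [0.0, 0.0, 0.0, 1.0]]}
side {'mtx': [[389.021, 0.0, 260.785], [0.0, 389.021, 196.828], [0.0, 0.0, 1.0]], 'camera_from_world': [[0.961, -0.277, 0.006, -0.511], [-0.167, -0.595, -0.786, 0.178], [0.222, 0.754, -0.618, 0.955], [0.0, 0.0, 0.0, 1.0]]}
wrist {'mtx': [[297.319, 0.0, 252.144], [0.0, 297.319, 192.101], [0.0, 0.0, 1.0]], 'T_tool_cam': [[-0.0, -0.965, -0.263, 0.065], [1.0, -0.001, 0.0, -0.001], [-0.0, -0.263, 0.965, -0.143], [0.0, 0.0, 0.0, 1.0]]}
```

View pics/scene0.png

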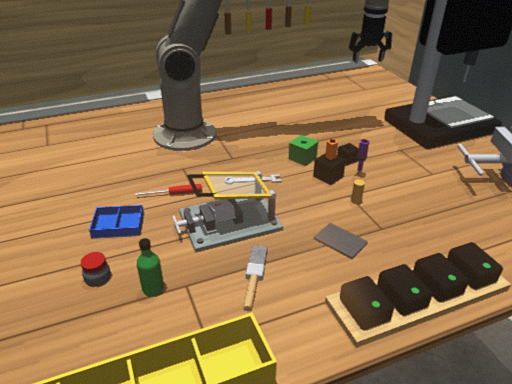

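View pics/side0.png

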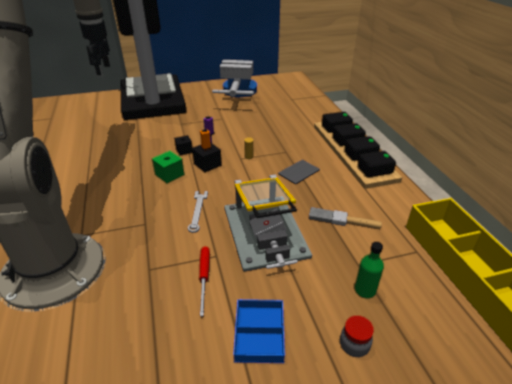

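View pics/wrist0.png

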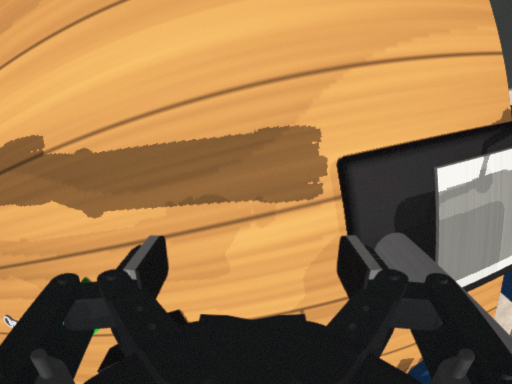

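```bash
python3 - <<'E'
from h import *
for n in('scene','side'):
    p,d=snap(n,n+'1')
    for th in('guard','guard_bar','vise','workpiece','stand','probe_grip','probe'):
        for r in outline_of(n,th)[:4]:
            if r['p']<.15: continue
            m=np.asarray(r['pixels']); P=wcloud(n,m,d)
            print(n,th,round(r['p'],2),np.round(r['extent']),m.sum(),np.round(np.median(P,0),3),np.round(np.percentile(P,3,0),3),np.round(np.percentile(P,97,0),3))
    big=cv2.resize(p[130:270,150:400] if n=='scene' else p[100:280,150:350],None,fx=3.2,fy=3.2,interpolation=cv2.INTER_CUBIC); cv2.imwrite('pics/'+n+'z.png',big)
print(get_obs()['t'])
E
```

```text
scene guard 0.62 [229. 186.  79.  29.] 1590 [ 0.546 -0.004  0.126] [ 0.484 -0.107  0.106] [0.601 0.08  0.15 ]
scene guard_bar 0.77 [231. 184.  81.  26.] 1623 [ 0.55  -0.     0.125] [ 0.483 -0.096  0.105] [0.602 0.081 0.147]
scene vise 0.95 [228. 214. 113.  82.] 5877 [ 0.569 -0.021  0.036] [ 0.473 -0.136  0.004] [0.629 0.097 0.142]
scene workpiece 0.93 [220. 209.  25.  22.] 414 [ 0.571 -0.041  0.062] [ 0.507 -0.066  0.046] [ 0.582 -0.015  0.076]
scene workpiece 0.55 [230. 185.  82.  28.] 1693 [ 0.549 -0.004  0.125] [ 0.482 -0.107  0.105] [0.602 0.081 0.15 ]
scene stand 0.82 [304. 149.  31.  31.] 687 [0.335 0.318 0.048] [0.287 0.287 0.003] [0.362 0.373 0.067]
scene stand 0.72 [348. 155.  22.  19.] 305 [0.4   0.461 0.039] [0.362 0.441 0.005] [0.412 0.491 0.05 ]
scene stand 0.62 [332. 171.  30.  31.] 754 [0.466 0.338 0.04 ] [ 0.409  0.314 -0.001] [0.49  0.404 0.067]
scene probe_grip 0.73 [333. 151.  11.  20.] 210 [0.456 0.35  0.102] [0.44  0.343 0.07 ] [0.463 0.37  0.133]
scene probe_grip 0.51 [361. 155.  11.  33.] 208 [0.482 0.449 0.093] [0.474 0.439 0.032] [0.493 0.461 0.127]
scene pro
[... 681 characters left out ...]
 412 [ 0.355 -0.117  0.023] [ 0.331 -0.227  0.012] [ 0.374 -0.051  0.027]
side stand 0.89 [169. 166.  34.  36.] 752 [0.315 0.309 0.051] [0.273 0.286 0.006] [0.358 0.356 0.068]
side stand 0.85 [205. 162.  30.  24.] 616 [0.44  0.332 0.045] [0.403 0.312 0.004] [0.486 0.374 0.068]
side stand 0.68 [185. 143.  16.  26.] 282 [0.378 0.447 0.039] [0.353 0.438 0.005] [0.404 0.489 0.051]
side probe_grip 0.68 [208. 127.  16.  30.] 205 [0.475 0.448 0.1  ] [0.456 0.354 0.001] [0.519 0.696 0.128]
side probe_grip 0.66 [203. 138.  14.  20.] 183 [0.443 0.346 0.104] [0.431 0.341 0.071] [0.458 0.362 0.133]
side probe 0.68 [208. 128.   8.  26.] 155 [0.474 0.447 0.102] [0.458 0.437 0.049] [0.487 0.456 0.128]
0.95
```

View pics/scenez.png

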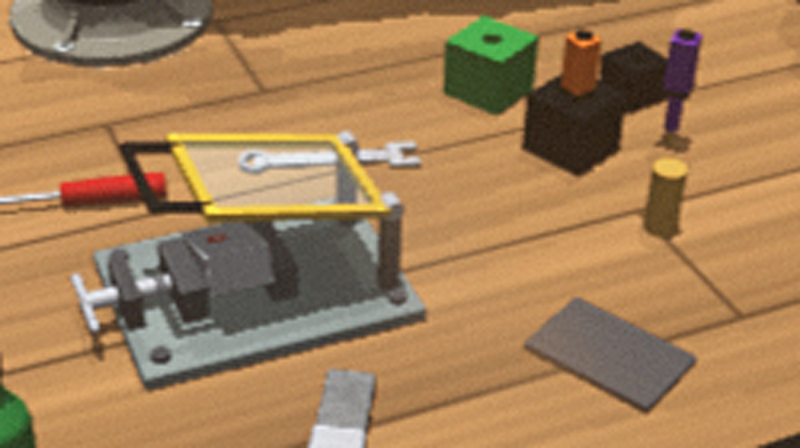

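View pics/sidez.png

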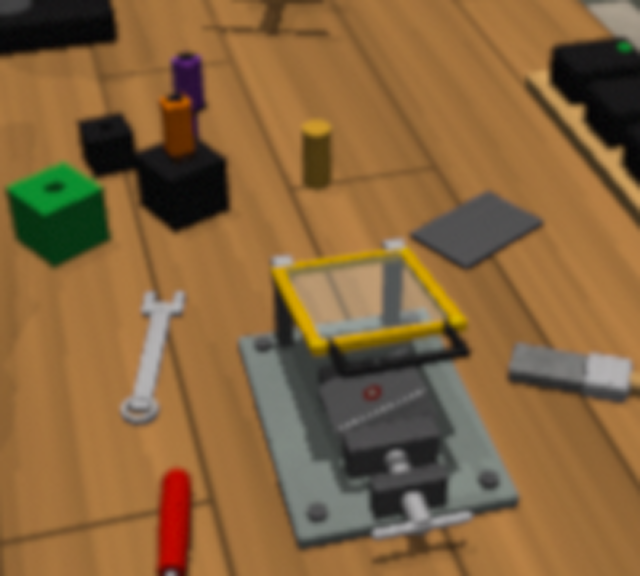

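```bash
python3 - <<'E'
from h import *
for n in('scene','side'):
    p=cv2.imread(f'pics/{n}1.png'); d=np.load(f'pics/{n}1.npy')
    v,u=np.mgrid[:384,:512]; W=world(n,u,v,d)
    hsv=cv2.cvtColor(p,cv2.COLOR_BGR2HSV); H,S,V=[hsv[...,i].astype(int) for i in range(3)]
    near=(np.abs(W[...,0]-.545)<.16)&(np.abs(W[...,1]+.02)<.2)&(d>0)
    # base
    m=near&(W[...,2]>.009)&(W[...,2]<.021)&(S<80)
    P=W[m]; r=cv2.minAreaRect((P[:,:2]*1000).astype(np.float32)); print(n,'base',m.sum(),r, P[:,2].mean())
    # yellow rim
    m=near&(H>20)&(H<34)&(S>150)&(V>100)&(W[...,2]>.09)
    P=W[m]; c=P.mean(0); uu,s,vt=np.linalg.svd(P-c); nn=vt[2]*np.sign(vt[2][2]); print(' rim',m.sum(),c.round(4),nn.round(3),s.round(3), 'tilt',np.arccos(nn[2]))
    ok=np.abs((P-c)@nn)<.006;P=P[ok]
    r=cv2.minAreaRect((P[:,:2]*1000).astype(np.float32)); print(' rimrect',r, cv2.boxPoints(r).round(0).tolist())
    # bar: dark, z>.09
    m=near&(V<60)&(W[...,2]>.095)&(W[...,1]<-.03)
    P=W[m]; print(' bar',m.sum(),P.mean(0).round(4),P.min(0).round(3),P.max(0).round(3))
    r=cv2.minAreaRect((P[:,:2]*1000).astype(np.float32)); print(r)
    # red spot
    m=near&((H<8)|(H>172))&(S>110)&(W[...,2]<.09)&(W[...,2]>.04)&(np.abs(W[...,0]-.54)<.06)
    P=W[m]; print(' red',m.sum(),P.mean(0).round(4), P.std(0).round(4))
    # block plane
    o=[r for r in outline_of(n,'workpiece')][0]; mm=np.asarray(o['pixels'])
    m=cv2.erode(mm.astype(np.uint8),np.ones((3,3)))>0
    P=W[m&(d>0)]
    best=None;rng=np.random.default_rng(0)
    for _ in range(500):
        q=P[rng.choice(len(P),3,False)]; nn=np.cross(q[1]-q[0],q[2]-q[0]); nn/=np.linalg.norm(nn)+1e-9
        if abs(nn[2])<.85: continue
        k=np.abs((P-q[0])@nn)<.0025
        if best is None or k.sum()>best.sum(): best=k
    Q=P[best];c=Q.mean(0); nn=np.linalg.svd(Q-c)[2][2]; nn*=np.sign(nn[2]); print(' block',best.sum(),c.round(4),nn.round(4),'tilt deg',np.degrees(np.arccos(nn[2])),'yaw',np.degrees(np.arctan2(-nn[1],-nn[0])))
E
```

```text
scene base 2442 ((551.5338745117188, 16.947006225585938), (314.9383239746094, 316.29168701171875), 1.7169368267059326) 0.01491139599057648
 rim 393 [0.545  0.0019 0.125 ] [0.003 0.226 0.974] [1.161 0.946 0.029] tilt 0.22786417647324353
 rimrect ((540.8198852539062, 8.616264343261719), (158.49423217773438, 127.70203399658203), 89.69680786132812) [[477.0, -70.0], [604.0, -71.0], [605.0, 88.0], [477.0, 88.0]]
 bar 114 [ 0.5457 -0.0986  0.1484] [ 0.491 -0.112  0.141] [ 0.589 -0.071  0.154]
((539.9033203125, -91.67221069335938), (40.441043853759766, 98.60347747802734), 89.34819793701172)
 red 5 [ 0.5323 -0.0477  0.0634] [0.0037 0.0036 0.0021]
 block 134 [ 0.5476 -0.0414  0.0677] [-0.3234  0.009   0.9462] tilt deg 18.875343175058873 yaw -1.5964110875999944
side base 2415 ((544.7183837890625, 18.240585327148438), (318.7803955078125, 320.447998046875), 89.61485290527344) 0.01579985772158639
 rim 501 [ 0.5363 -0.0097  0.1278] [0.003 0.217 0.976] [1.346 0.991 0.044] tilt 0.21861794012426103
 rimrect ((538.4508056640625, 7.8307647705078125), (160.85406494140625, 122.69940948486328), 88.52239227294922) [[475.0, -71.0], [598.0, -74.0], [602.0, 87.0], [479.0, 90.0]]
 bar 201 [ 0.5294 -0.1061  0.1497] [ 0.487 -0.116  0.139] [ 0.582 -0.074  0.155]
((534.1145629882812, -95.17379760742188), (95.35803985595703, 41.35851287841797), 0.7751361131668091)
 red 11 [ 0.532  -0.0473  0.065 ] [0.0039 0.0032 0.0011]
 block 300 [ 0.5271 -0.0471  0.062 ] [-0.3396 -0.0051  0.9406] tilt deg 19.852860464654448 yaw 0.8550796074122401
```

Request:
apply_moves --increments '[85, 0, 0, 0, -6.8, 85, 0, 0, 0, -6.8, 85, -40, -40, 0, 0, 85, -40, -40, 0, 0, 85, -40, -40, 0, 0, 85, -40, -40, 0, 0, 85, -40, -40, 0, 0, 85, -40, -40, 0, 0, 85, -15, -58, 0, 0, 85, -15, -58, 0, 0]' --squeeze 30

```text
t: 2.3
eef_pos: [0.4381, 0.2989, 0.2307]
tool_rot: [0.001, -0.01, 1.0, 0.003]
contact_force: [0.1, 0.5, -0.0]
gripper_width: 0.994
```

Request:
apply_moves --increments '[85, -14, -58, 0, 0, 85, -14, -58, 0, 0, 85, -14, -58, 0, 0, 85, -14, -58, 0, 0, 85, -14, -58, 0, 0, 85, -14, -58, 0, 0, 85, -12, -50, 0, 0, 85, 0, 0, 0, 0]'

```text
t: 3.3
eef_pos: [0.545, -0.1161, 0.2315]
tool_rot: [0.005, -0.006, 1.0, 0.003]
contact_force: [-0.7, 0.5, 0.1]
gripper_width: 0.995
```

```bash
python3 - <<'E'
from h import *
o=get_obs();print(o['t'],o['q'].round(3),o['eef_pos'],o['tool_rot'])
snap('wrist','w1')
E
```

```text
3.3 [-0.201  0.287  0.371  1.866 -0.131  1.002  1.808] [ 0.54496796 -0.11614671  0.23151309] [ 0.00460949 -0.00563628  0.9999696   0.00278873]
```

View pics/w1.png

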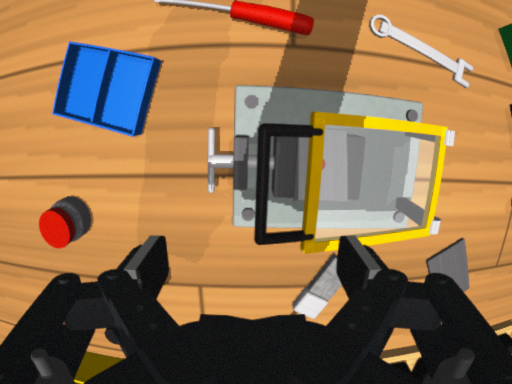

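```bash
cat >> h.py <<'E'
from scipy.spatial.transform import Rotation as R
def toolT(o):
    T=np.eye(4);q=o['tool_rot'];T[:3,:3]=R.from_quat([q[1],q[2],q[3],q[0]]).as_matrix();T[:3,3]=o['eef_pos'];return T
def wrist_rays(u,v):
    c=get_calibration('wrist');K=np.array(c['mtx'])
    x=(np.asarray(u,float)-K[0,2])/K[0,0];y=(np.asarray(v,float)-K[1,2])/K[1,1];r=np.hypot(x,y)+1e-12
    return np.stack([np.sin(r)*x/r,np.sin(r)*y/r,np.cos(r)],-1)
def wworld(u,v,d,o):
    X=toolT(o)@np.array(get_calibration('wrist')['T_tool_cam']); ray=wrist_rays(u,v); P=ray/ray[...,2:3]*np.asarray(d)[...,None]
    return P@X[:3,:3].T+X[:3,3]
E
python3 - <<'E'
from h import *
o=get_obs(); p=cv2.imread('pics/w1.png');d=np.load('pics/w1.npy')
v,u=np.mgrid[:384,:512];W=wworld(u,v,d,o)
hsv=cv2.cvtColor(p,cv2.COLOR_BGR2HSV);H,S,V=[hsv[...,i].astype(int) for i in range(3)]
m=(u>250)&(u<275)&(v>128)&(v<240)&(V<50)&(W[...,2]>.11)&(d>0)
P=W[m];print('bar',m.sum(),P.mean(0),np.percentile(P,[2,98],0).round(3))
f=np.polyfit(P[:,0],P[:,1],1);print('bar slope deg',np.degrees(np.arctan(f[0])))
m=(H>20)&(H<34)&(S>150)&(V>80)&(W[...,2]>.09)&(d>0)&(W[...,2]<.16)
P=W[m];c=P.mean(0);n=np.linalg.svd(P-c)[2][2];print('rim',c,n,cv2.boxPoints(cv2.minAreaRect((P[:,:2]*1000).astype(np.float32))).round(0).tolist())
m=((H<8)|(H>172))&(S>100)&(u>320)&(u<380)&(v>120)&(v<200)
print('red',m.sum(),W[m].mean(0),u[m].mean(),v[m].mean())
m=(S<90)&(W[...,2]>.008)&(W[...,2]<.021)&(d>0)&(np.abs(W[...,0]-.54)<.15)&(np.abs(W[...,1]+.03)<.15)
r=cv2.minAreaRect((W[m][:,:2]*1000).astype(np.float32));print('base',r)
E
```

```text
bar 1327 [ 0.53429467 -0.10599492  0.15090512] [[ 0.493 -0.111  0.148]
 [ 0.58  -0.098  0.153]]
bar slope deg -0.17755992816282162
rim [ 0.53222596 -0.0110972   0.12828743] [-0.00506582 -0.22342017 -0.97470907] [[477.0, -68.0], [600.0, -70.0], [602.0, 89.0], [480.0, 91.0]]
red 10 [ 0.51935608 -0.05592717  0.13787834] 323.2 163.5
base ((569.3265991210938, -12.478172302246094), (249.16595458984375, 240.76026916503906), 88.84408569335938)
```

Request:
apply_moves --increments '[28, 9, 9, 0, 0, 28, 0, 0, 20, 0, 28, 0, 0, 20, 0, 28, 0, 0, 20, 0, 28, 0, 0, 15, 0]'

```text
t: 3.98
eef_pos: [0.5344, -0.0914, 0.1556]
tool_rot: [0.005, -0.014, 1.0, 0.006]
contact_force: [-0.7, 0.1, -0.1]
gripper_width: 0.329
```

```bash
python3 - <<'E'
from h import *
o=get_obs();print(o['t'],o['q'].round(3),o['eef_pos'],o['tool_rot'],o['gripper_width'])
snap('wrist','w2')
E
```

```text
3.975 [-0.207  0.356  0.333  1.972 -0.173  0.831  1.823] [ 0.53441378 -0.09143374  0.15561687] [ 0.00517493 -0.01444489  0.99986281  0.0062386 ] 0.32927923456807684
```

View pics/w2.png

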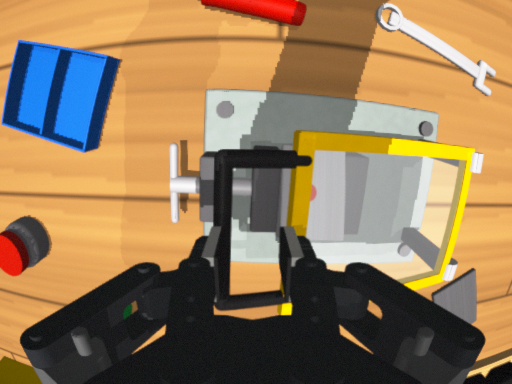

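Request:
apply_moves --increments '[28, -1, -15, 0, 0, 28, 0, 0, 0, 0]'

```text
t: 4.28
eef_pos: [0.5351, -0.1062, 0.1543]
tool_rot: [0.004, -0.015, 1.0, 0.006]
contact_force: [-0.5, 0.1, 0.2]
gripper_width: 0.329
```

Request:
apply_moves --increments '[28, 0, 0, 14, 0, 28, 0, -0.5, 14, 0, 28, 0, 0, 0, 0]'

```text
t: 4.65
eef_pos: [0.5358, -0.1066, 0.1251]
tool_rot: [0.005, -0.015, 1.0, 0.006]
contact_force: [0.1, 0.4, -0.2]
gripper_width: 0.328
```

```bash
python3 - <<'E'
from h import *
o=get_obs();print(o['t'],o['eef_pos'],o['tool_rot'],o['gripper_width'])
snap('wrist','w3')
E
```

```text
4.65 [ 0.53575225 -0.10658937  0.12505035] [ 0.0047625  -0.01501883  0.99985524  0.00642278] 0.3282661492301454
```

View pics/w3.png

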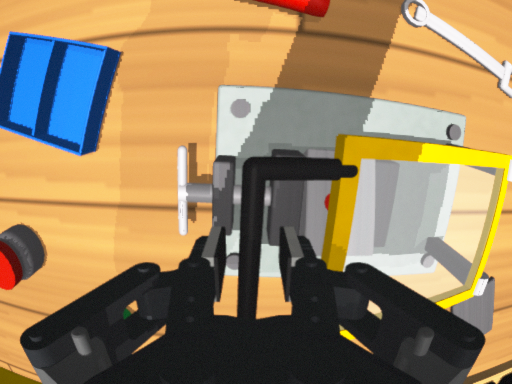

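Request:
apply_moves --increments '[0, 0, 0, 0, 0, 0, 0, 0, 0, 0, 0, 0, 0, 0, 0]' --squeeze 30

```text
t: 5.08
eef_pos: [0.5364, -0.1081, 0.1259]
tool_rot: [0.006, -0.014, 1.0, 0.006]
contact_force: [0.1, -0.0, -3.6]
gripper_width: 0.105
```

Request:
apply_moves --increments '[0, 0, 6.3, -22, 0, 0, 0, 8.7, -21, 0, 0, 0, 11, -20, 0, 0, 0, 13.3, -19, 0, 0, 0, 0, 0, 0]'

```text
t: 5.7
eef_pos: [0.5375, -0.0667, 0.2112]
tool_rot: [0.009, -0.014, 1.0, 0.006]
contact_force: [-1.7, -0.3, 1.1]
gripper_width: 0.107
```

Request:
apply_moves --increments '[0, 0, 15.6, -17, 0, 0, 0, 17.3, -15.2, 0, 0, 0, 18.9, -13.1, 0, 0, 0, 20.3, -10.9, 0, 0, 0, 0, 0, 0]'

```text
t: 6.32
eef_pos: [0.5391, 0.0031, 0.2675]
tool_rot: [0.015, -0.012, 1.0, 0.005]
contact_force: [-1.9, -0.4, 2.6]
gripper_width: 0.102
```

Request:
apply_moves --increments '[0, 0, 21.2, -8.5, 0, 0, 0, 22, -6, 0, 0, 0, 22.6, -3.6, 0, 0, 0, 22.9, -1, 0, 0, 0, 0, 0, 0]'

```text
t: 6.95
eef_pos: [0.5408, 0.083, 0.2871]
tool_rot: [0.018, -0.007, 1.0, 0.002]
contact_force: [-3.0, 0.8, 5.1]
gripper_width: 0.103
```

```bash
cat > g.py <<'E'
from h import *
import sys
o=get_obs();print(o['t'],o['q'].round(3),o['eef_pos'].round(4),o['tool_rot'].round(4))
tag=sys.argv[1]
for n in('scene','side'):
    p,d=snap(n,n+tag); v,u=np.mgrid[:384,:512]; W=world(n,u,v,d)
    hsv=cv2.cvtColor(p,cv2.COLOR_BGR2HSV);H,S,V=[hsv[...,i].astype(int) for i in range(3)]
    m=(H>20)&(H<34)&(S>150)&(V>80)&(W[...,2]>.09)&(d>0)&(W[...,2]<.4)&(np.abs(W[...,0]-.54)<.1)&(np.abs(W[...,1]-.05)<.2)
    P=W[m];c=P.mean(0);nn=np.linalg.svd(P-c)[2][2];nn*=-np.sign(nn[1])
    k=np.abs((P-c)@nn)<.01;P=P[k];c=P.mean(0);nn=np.linalg.svd(P-c)[2][2];nn*=-np.sign(nn[1])
    # guard plane normal at angle th: (0, sin, cos)
    print(n,m.sum(),c.round(3),nn.round(3),'theta',np.arctan2(abs(nn[1]),nn[2]*np.sign(nn[1])))
E
python3 g.py g1
```

```text
6.95 [-0.506  0.193  0.276  1.838 -0.056  1.082  1.373] [0.5408 0.083  0.2871] [ 0.0181 -0.0066  0.9998  0.0024]
scene 122 [0.538 0.085 0.213] [-0.013 -0.999 -0.033] theta 1.5377236578796594
side 504 [0.543 0.084 0.193] [-0.021 -0.999 -0.043] theta 1.5280135653645488
```

Request:
apply_moves --increments '[0, 0, 8.5, 0, 0, 0, 0, 0, 0, 0]'

```text
t: 7.3
eef_pos: [0.5408, 0.0875, 0.2872]
tool_rot: [0.018, -0.004, 1.0, 0.002]
contact_force: [-2.0, 2.5, 6.1]
gripper_width: 0.104
```

```bash
python3 g.py g2
```

```text
7.3 [-0.513  0.195  0.274  1.835 -0.055  1.084  1.36 ] [0.5408 0.0875 0.2872] [ 0.0177 -0.0044  0.9998  0.0021]
scene 106 [0.557 0.087 0.224] [-0.015 -1.    -0.011] theta 1.5597437350607568
side 512 [0.545 0.086 0.193] [-0.021 -1.    -0.02 ] theta 1.5508057465238363
```

View pics/sideg2.png

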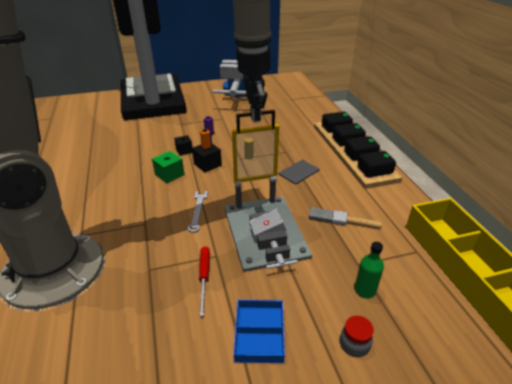

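Request:
apply_moves --increments '[0, 0, 4, 0, 0, 0, 0, 0, 0, 0, 30, 0, 0, 0, 0, 30, 0, 0, 0, 0, 30, 0, 0, -20, 0, 30, 0, 0, -30, 0, 30, 0, 0, -30, 0, 30, 0, 0, 0, 0]'

```text
t: 8.4
eef_pos: [0.5369, 0.0846, 0.3646]
tool_rot: [0.014, -0.002, 1.0, 0.0]
contact_force: [-0.3, -0.3, -0.1]
gripper_width: 0.352
```

```bash
python3 g.py g3; python3 - <<'E'
from h import *
snap('wrist','w4')
E
```

```text
8.4 [-0.523  0.137  0.282  1.726 -0.034  1.257  1.341] [0.5369 0.0846 0.3646] [ 1.390e-02 -2.400e-03  9.999e-01  5.000e-04]
scene 116 [0.545 0.088 0.204] [-0.022 -1.    -0.006] theta 1.5650074356280634
side 509 [0.546 0.087 0.193] [-0.02  -1.    -0.014] theta 1.556944225593623
```

View pics/w4.png

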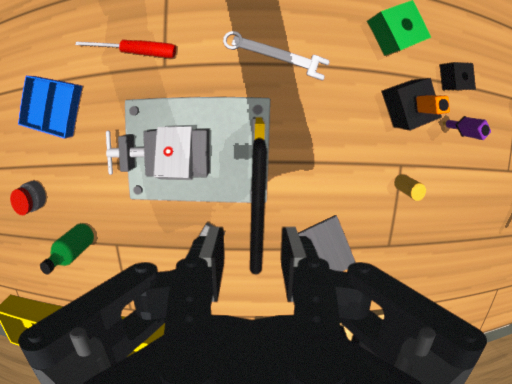

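```bash
cat > blk.py <<'E'
from h import *
import sys
o=get_obs()
def plane(P,tol=.0025,minz=.85):
    best=None;rng=np.random.default_rng(0)
    for _ in range(600):
        q=P[rng.choice(len(P),3,False)]; nn=np.cross(q[1]-q[0],q[2]-q[0]); nn/=np.linalg.norm(nn)+1e-9
        if abs(nn[2])<minz: continue
        k=np.abs((P-q[0])@nn)<tol
        if best is None or k.sum()>best.sum(): best=k
    Q=P[best];c=Q.mean(0); nn=np.linalg.svd(Q-c)[2][2]; nn*=np.sign(nn[2]); return c,nn,best
def run(n,f):
    p=cv2.imread(f'pics/{f}.png');d=np.load(f'pics/{f}.npy');v,u=np.mgrid[:384,:512]
    W=wworld(u,v,d,o) if n=='wrist' else world(n,u,v,d)
    hsv=cv2.cvtColor(p,cv2.COLOR_BGR2HSV);H,S,V=[hsv[...,i].astype(int) for i in range(3)]
    near=(d>0)&(np.abs(W[...,0]-.54)<.06)&(np.abs(W[...,1]+.045)<.05)
    m=near&((H<8)|(H>172))&(S>90)&(W[...,2]<.09)&(W[...,2]>.04)
    kk=cv2.morphologyEx(m.astype(np.uint8),cv2.MORPH_CLOSE,np.ones((5,5)))>0
    uv=(u[kk].mean(),v[kk].mean())
    print(n,'red',m.sum(),uv,W[kk].mean(0).round(4))
    m=near&(W[...,2]>.045)&(W[...,2]<.085); c,nn,b=plane(W[m]); Q=W[m][b]
    print('  plane',b.sum(),c.round(4),nn.round(4),'tilt',np.degrees(np.arccos(nn[2])).round(2),'yaw',np.degrees(np.arctan2(-nn[1],-nn[0])).round(2),'z at spot',(c[2]-((W[kk].mean(0)-c)[:2]@nn[:2])/nn[2]).round(4))
    r=cv2.minAreaRect((Q[:,:2]*1000).astype(np.float32));print('  rect',r)
    m=(d>0)&(W[...,2]>.06)&(W[...,2]<.2)&(H>3)&(H<16)&(S>170)&(V>110)&(np.abs(W[...,0]-.45)<.06)&(np.abs(W[...,1]-.35)<.06)
    P=W[m];print('  probe',m.sum(),P.mean(0).round(4),np.percentile(P,[3,97],0).round(4).tolist())
    t=P[P[:,2]>.125]; 
    if len(t)>5: print('  probetop',len(t),t.mean(0).round(4),cv2.minAreaRect((t[:,:2]*1000).astype(np.float32)))
    m=(d>0)&(np.abs(W[...,2]-.065)<.004)&(V<80)&(np.abs(W[...,0]-.45)<.07)&(np.abs(W[...,1]-.35)<.06)
    P=W[m];r=cv2.minAreaRect((P[:,:2]*1000).astype(np.float32));print('  standtop',m.sum(),r)
for n,f in zip(('scene','side','wrist'),sys.argv[1:]): run(n,f)
E
python3 blk.py sceneg3 sideg3 w4
```

```text
scene red 7 (np.float64(216.85714285714286), np.float64(204.28571428571428)) [ 0.5338 -0.0463  0.0645]
  plane 250 [ 0.5457 -0.053   0.0499] [8.4e-03 7.0e-04 1.0e+00] tilt 0.48 yaw -175.06 z at spot 0.05
  rect ((540.9865112304688, -41.62965774536133), (96.27752685546875, 88.24980163574219), 87.16754150390625)
  probe 161 [0.4539 0.3519 0.1067] [[0.4371, 0.3422, 0.0793], [0.4627, 0.3666, 0.1322]]
  probetop 32 [0.4522 0.3532 0.1294] ((450.61273193359375, 352.76922607421875), (30.152973175048828, 22.140897750854492), 51.15864562988281)
  standtop 211 ((446.4597473144531, 357.2928771972656), (74.46063995361328, 75.70649719238281), 23.048439025878906)
side red 16 (np.float64(266.0), np.float64(222.5)) [ 0.5317 -0.046   0.0641]
  plane 484 [ 0.5307 -0.0403  0.0632] [-0.346   0.0089  0.9382] tilt 20.25 yaw -1.47 z at spot 0.0636
  rect ((532.086181640625, -42.678123474121094), (94.38121032714844, 74.78954315185547), 89.40583038330078)
  probe 40 [0.4407 0.3513 0.1249] [[0.4305, 0.3425, 0.0982], [0.4562, 0.3653, 0.1332]]
  probetop 29 [0.4433 0.3488 0.1296] ((444.27728271484375, 350.927490234375), (24.181840896606445, 16.635557174682617), 3.6988282203674316)
  standtop 190 ((443.19622802734375, 356.9769592285156), (69.67103576660156, 78.87165832519531), 23.499696731567383)
wrist red 72 (np.float64(167.66666666666666), np.float64(150.88095238095238)) [ 0.5319 -0.0461  0.0629]
  plane 1819 [ 0.5323 -0.039   0.0622] [-0.3467  0.0086  0.9379] tilt 20.29 yaw -1.42 z at spot 0.0622
  rect ((532.6419677734375, -43.02175521850586), (95.06648254394531, 75.76529693603516), 89.61286926269531)
  probe 353 [0.4468 0.3447 0.1063] [[0.4344, 0.3406, 0.0763], [0.4589, 0.3619, 0.1307]]
  probetop 62 [0.446  0.3492 0.1285] ((445.7442626953125, 354.07513427734375), (26.122114181518555, 24.151901245117188), 11.378511428833008)
  standtop 1056 ((445.2476806640625, 354.00006103515625), (69.64106750488281, 70.59223175048828), 22.138803482055664)
```

Request:
apply_moves --increments '[30, 18, 54, 0, 0, 30, 18, 54, 0, 0, 60, 18, 54, 0, 0, 60, 18, 54, 20, 0, 60, 16, 45, 40, 0, 60, 0, 0, 40, 0, 60, 0, 0, 20, 0, 60, 0, 0, 0, 0]'

```text
t: 9.55
eef_pos: [0.4422, 0.3486, 0.2255]
tool_rot: [0.005, -0.002, 1.0, -0.005]
contact_force: [0.6, -0.9, 0.3]
gripper_width: 0.703
```

```bash
python3 - <<'E'
from h import *
o=get_obs();print(o['t'],o['q'].round(3),o['eef_pos'].round(4),o['tool_rot'].round(4))
p,d=snap('wrist','w5')
v,u=np.mgrid[:384,:512];W=wworld(u,v,d,o)
hsv=cv2.cvtColor(p,cv2.COLOR_BGR2HSV);H,S,V=[hsv[...,i].astype(int) for i in range(3)]
m=(d>0)&(W[...,2]>.07)&(W[...,2]<.2)&(H>3)&(H<16)&(S>150)&(V>90)&(np.abs(W[...,0]-.45)<.06)&(np.abs(W[...,1]-.35)<.06)
P=W[m];t=P[P[:,2]>.124];print(len(P),len(t),t.mean(0).round(4),cv2.minAreaRect((t[:,:2]*1000).astype(np.float32)))
m=(d>0)&(np.abs(W[...,2]-.065)<.005)&(V<80)&(np.abs(W[...,0]-.45)<.07)&(np.abs(W[...,1]-.35)<.06)
print('standtop',m.sum(),cv2.minAreaRect((W[m][:,:2]*1000).astype(np.float32)))
E
```

```text
9.55 [-0.847  0.298  0.074  1.84  -0.009  1.005  0.803] [0.4422 0.3486 0.2255] [ 0.0052 -0.0022  1.     -0.005 ]
915 601 [0.4441 0.3559 0.1295] ((445.92303466796875, 355.8215637207031), (26.26799774169922, 25.965469360351562), 10.681992530822754)
standtop 2929 ((445.3691101074219, 355.552734375), (69.970458984375, 69.31873321533203), 23.7487850189209)
```

View pics/w5.png

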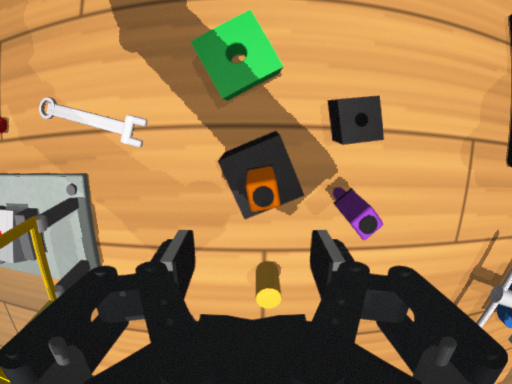

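Request:
apply_moves --increments '[60, -3, 7, 0, -5.3, 60, 0, 0, 0, -5.3, 60, 0, 0, 25, 0, 60, 0, 0, 25, 0, 60, 0, 0, 20, 0, 60, 0, 0, 0, 0]'

```text
t: 10.35
eef_pos: [0.4516, 0.356, 0.1617]
tool_rot: [0.01, -0.095, 0.995, -0.002]
contact_force: [0.2, -0.7, 0.0]
gripper_width: 0.705
```

```bash
python3 - <<'E'
from h import *
o=get_obs();print(o['t'],o['eef_pos'].round(4),o['tool_rot'].round(4))
T=toolT(o);print(T[:3,:3].round(4)); print('tool-frame offset mm to probe',(T[:3,:3].T@(np.array([.4455,.3557,.080])-T[:3,3])*1000).round(1))
E
```

```text
10.35 [0.4516 0.356  0.1617] [ 0.0097 -0.0953  0.9954 -0.002 ]
[[-0.9817 -0.1896  0.0198]
 [-0.1897  0.9818 -0.0021]
 [-0.019  -0.0058 -0.9998]]
tool-frame offset mm to probe [ 7.6  1.3 81.6]
```

Request:
apply_moves --increments '[60, 7.6, 1.3, 0, 0, 60, 0, 0, 25, 0, 60, 0, 0, 25, 0, 60, 0, 0, 25, 0, 60, 0, 0, 4, 0, 60, 0, 0, 0, 0]'

```text
t: 11.1
eef_pos: [0.448, 0.3602, 0.0898]
tool_rot: [0.015, -0.095, 0.995, 0.003]
contact_force: [-0.7, 0.8, 0.0]
gripper_width: 0.703
```

```bash
python3 - <<'E'
from h import *
o=get_obs();print(o['t'],o['eef_pos'].round(4),o['tool_rot'].round(4),o['contact_force'])
T=toolT(o);print(T[:3,:3].round(4)); print('tool-frame offset mm to probe',(T[:3,:3].T@(np.array([.4455,.3557,.080])-T[:3,3])*1000).round(1))
snap('wrist','w6')
E
```

```text
11.1 [0.448  0.3602 0.0898] [ 0.0149 -0.0951  0.9953  0.0027] [-0.69669842  0.75179792  0.02974854]
[[-0.9815 -0.1895  0.0291]
 [-0.1893  0.9819  0.0082]
 [-0.0301  0.0025 -0.9995]]
tool-frame offset mm to probe [ 3.6 -3.9  9.6]
```

View pics/w6.png

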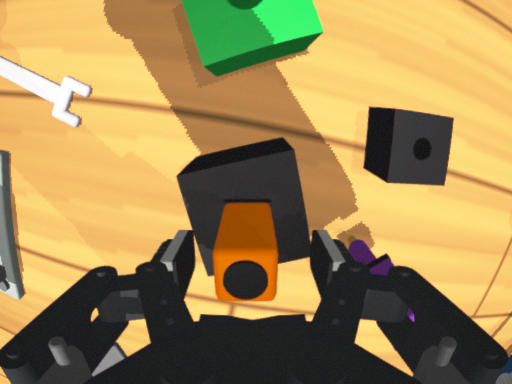

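Request:
apply_moves --increments '[60, 3.6, -3.9, 5, 0, 60, 0, 0, 5, 0, 60, 0, 0, 0, 0]'

```text
t: 11.52
eef_pos: [0.4463, 0.3562, 0.0813]
tool_rot: [0.016, -0.095, 0.995, 0.004]
contact_force: [0.4, -0.0, 1.0]
gripper_width: 0.7
```

Request:
apply_moves --increments '[0, 0, 0, 0, 0, 0, 0, 0, 0, 0, 0, 0, 0, 0, 0, 0, 0, 0, 0, 0]' --squeeze 50

```text
t: 12.02
eef_pos: [0.4464, 0.3564, 0.0815]
tool_rot: [0.016, -0.095, 0.995, 0.004]
contact_force: [-0.5, -0.6, -0.1]
gripper_width: 0.294
```

```bash
python3 - <<'E'
from h import *
o=get_obs();print(o['t'],o['eef_pos'].round(4),o['tool_rot'].round(4),o['contact_force'],o['torque'],o['gripper_width']*85)
print(toolT(o)[:3,:3].round(4))
snap('wrist','w7')
E
```

```text
12.025 [0.4464 0.3564 0.0815] [ 0.0164 -0.095   0.9953  0.0039] [-0.51796754 -0.59523393 -0.08970013] [-0.06900776  0.0540875   0.02147542] 25.009909830904284
[[-0.9814 -0.1893  0.0318]
 [-0.189   0.9819  0.011 ]
 [-0.0333  0.0047 -0.9994]]
```

View pics/w7.png

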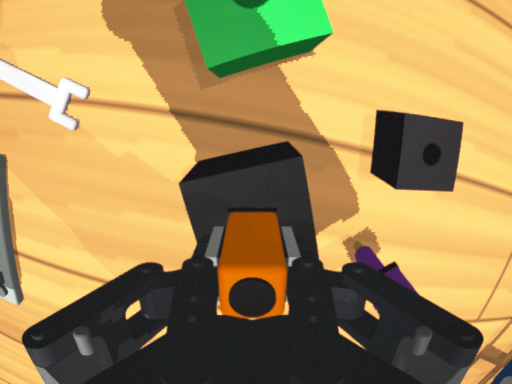

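Request:
apply_moves --increments '[0, -0.7, 0.1, -20, 0, 0, -0.7, 0.1, -20, 0, 0, -0.7, 0.1, -20, 0, 0, -0.7, 0.1, -20, 0, 0, -0.7, 0.1, -30, 0, 0, -0.7, 0.1, -40, 0, 0, 0, 0, -40, 0, 0, 0, 0, 0, 0]'

```text
t: 13.08
eef_pos: [0.4424, 0.3542, 0.2739]
tool_rot: [0.013, -0.095, 0.995, 0.002]
contact_force: [0.2, -0.4, -2.1]
gripper_width: 0.297
```

```bash
python3 - <<'E'
from h import *
o=get_obs();print(o['t'],o['q'].round(3),o['eef_pos'].round(4),o['contact_force'],o['gripper_width']*85)
print(toolT(o)[:3,:3].round(4))
snap('side','s8')
E
```

```text
13.075 [-0.83   0.247  0.043  1.79   0.005  1.083  0.972] [0.4424 0.3542 0.2739] [ 0.24252886 -0.43445929 -2.14865907] 25.23337124318109
[[-9.815e-01 -1.895e-01  2.640e-02]
 [-1.894e-01  9.819e-01  5.800e-03]
 [-2.700e-02  7.000e-04 -9.996e-01]]
```

View pics/s8.png

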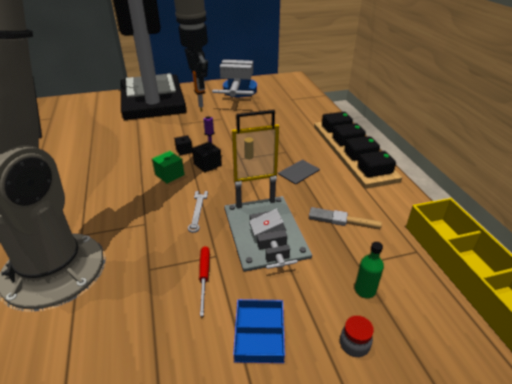

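Request:
apply_moves --increments '[0, 0, 0, -45, 0, 0, 0, 0, -45, 0, 0, 0, 0, -45, 0, 0, 0, 0, -45, 0, 0, 2, -60, 0, 0, 0, 2, -60, 0, 0, 0, 2, -60, 0, 0, 0, 2, -60, 0, 0, 0, 2, -60, 0, 0, 0, 2, -60, 0, 0, 0, 0, 0, 0, 0]'

```text
t: 14.5
eef_pos: [0.4908, -0.0155, 0.4395]
tool_rot: [-0.003, -0.097, 0.995, -0.009]
contact_force: [0.5, 1.2, -1.0]
gripper_width: 0.304
```

```bash
cat > st.py <<'E'
from h import *
o=get_obs();print(o['t'],'q',o['q'].round(3),'p',o['eef_pos'].round(4),'F',o['contact_force'].round(1),(o['gripper_width']*85).round(1))
M=toolT(o)[:3,:3];print(M.round(4).tolist());
pa=M@np.array([-.0333,.0047,-.9994]);tip=o['eef_pos']+M@(np.array([[-0.9814,-0.1893,0.0318],[-0.189,0.9819,0.011],[-0.0333,0.0047,-0.9994]]).T@np.array([-.0009,-.0007,-.0765]))
n=np.array([-.342,.008,.94]);n/=np.linalg.norm(n)
print('probe axis',pa.round(4),'tilt',np.degrees(np.arccos(pa[2])).round(2),'dirs',np.degrees(np.arctan2(-pa[1],-pa[0])).round(1),'angle to n',np.degrees(np.arccos(pa@n)).round(2),'tip',tip.round(4))
S=np.array([.532,-.046,.063]);e=tip-S;print('tip height along n',(e@n*1000).round(1),'lateral',((e-n*(e@n))*1000).round(1),'move to contact, tool frame',(M.T@(-e)*1000).round(1))
E
python3 st.py
```

```text
Traceback (most recent call last):
  File "st.py", line 2, in <module>
    o=get_obs();print(o['t'],'q',o['q'].round(3),'p',o['eef_pos'].round(4),'F',o['contact_force'].round(1),(o['gripper_width']*85).round(1))
                                                                                                           ^^^^^^^^^^^^^^^^^^^^^^^^^^^^^
AttributeError: 'float' object has no attribute 'round'
```

```bash
sed -i "s/,(o\['gripper_width'\]\*85).round(1)//" st.py; python3 st.py
```

```text
14.5 q [-0.461  0.02   0.365  1.685  0.01   1.444  1.667] p [ 0.4908 -0.0155  0.4395] F [ 0.5  1.2 -1. ]
[[-0.9813, -0.1922, -0.0048], [-0.1921, 0.9812, -0.0177], [0.0081, -0.0164, -0.9998]]
probe axis [0.0366 0.0287 0.9989] tilt 2.71 dirs -141.9 angle to n 22.12 tip [ 0.4871 -0.0184  0.3631]
tip height along n 297.6 lateral [56.8 25.3 20.5] move to contact, tool frame [-41.2 -30.8 300.3]
```

Request:
apply_moves --increments '[0, 0, 0, -50, 0, 0, 0, 0, -50, 0, 0, 0, 0, -50, 0, 0, 0, 0, -50, 0]'

```text
t: 15.0
eef_pos: [0.4909, -0.0091, 0.6335]
tool_rot: [-0.014, -0.097, 0.995, -0.009]
contact_force: [0.2, -0.5, -1.2]
gripper_width: 0.3
```

```bash
python3 st.py
```

```text
15.0 q [-0.465  0.064  0.382  1.228 -0.005  1.881  1.681] p [ 0.4909 -0.0091  0.6335] F [ 0.2 -0.5 -1.2]
[[-0.9807, -0.1937, -0.0261], [-0.1931, 0.9809, -0.0211], [0.0297, -0.0157, -0.9994]]
probe axis [0.0578 0.0322 0.9978] tilt 3.82 dirs -150.9 angle to n 23.35 tip [ 0.4856 -0.0123  0.5573]
tip height along n 480.6 lateral [117.9  29.9  42.6] move to contact, tool frame [-53.7 -34.3 493.5]
```

Request:
apply_moves --increments '[0, 0, 0, -40, 0, 0, 0, 0, -40, 0]'

```text
t: 15.25
eef_pos: [0.4955, -0.0104, 0.6526]
tool_rot: [-0.006, -0.096, 0.995, -0.01]
contact_force: [1.5, 0.0, -3.2]
gripper_width: 0.3
```

```bash
python3 st.py
```

```text
15.25 q [-0.886  0.078  0.876  1.196 -0.042  1.905  1.738] p [ 0.4955 -0.0104  0.6526] F [ 1.5  0.  -3.2]
[[-0.9815, -0.1911, -0.0095], [-0.1909, 0.9814, -0.021], [0.0133, -0.0188, -0.9997]]
probe axis [0.0413 0.0319 0.9986] tilt 3.03 dirs -142.3 angle to n 22.4 tip [ 0.4914 -0.0136  0.5763]
tip height along n 496.4 lateral [129.2  28.5  46.8] move to contact, tool frame [-40.5 -29.9 513.4]
```

Request:
apply_moves --increments '[0, -30, 0, -30, 0, 0, -30, 0, -30, 0]'

```text
t: 15.5
eef_pos: [0.5501, 0.011, 0.6731]
tool_rot: [0.019, -0.103, 0.994, -0.013]
contact_force: [-0.9, 1.2, -2.2]
gripper_width: 0.296
```

```bash
python3 st.py
```

```text
15.5 q [-0.659  0.19   0.692  1.037 -0.107  1.914  1.761] p [0.5501 0.011  0.6731] F [-0.9  1.2 -2.2]
[[-0.9781, -0.2041, 0.0404], [-0.205, 0.9785, -0.0212], [-0.0352, -0.0291, -0.999]]
probe axis [-0.0087  0.0327  0.9994] tilt 1.99 dirs -75.0 angle to n 19.54 tip [0.5499 0.0078 0.5967]
tip height along n 495.8 lateral [187.4  49.8  67.8] move to contact, tool frame [ 47.3 -33.5 533.5]
```

Request:
apply_moves --increments '[0, -30, 0, -40, 0, 0, -30, 0, -40, 0, 0, -30, 0, -40, 0]'

```text
t: 15.88
eef_pos: [0.6143, 0.0361, 0.7089]
tool_rot: [0.071, -0.106, 0.992, -0.016]
contact_force: [-0.1, 0.3, -1.9]
gripper_width: 0.298
```

```bash
python3 st.py
```

```text
15.875 q [-0.495  0.29   0.527  0.825 -0.136  1.915  1.733] p [0.6143 0.0361 0.7089] F [-0.1  0.3 -1.9]
[[-0.9671, -0.2088, 0.145], [-0.2134, 0.9768, -0.0168], [-0.1381, -0.0472, -0.9893]]
probe axis [-0.1137  0.0285  0.9931] tilt 6.75 dirs -14.1 angle to n 13.52 tip [0.6221 0.0332 0.6328]
tip height along n 505.3 lateral [262.9  75.2  95. ] move to contact, tool frame [182.8 -31.7 552. ]
```

Request:
apply_moves --increments '[0, -30, -6, -40, 0, 0, -30, -6, -40, 0, 0, -30, -6, -40, 0, 0, -30, -6, -40, 0]'

```text
t: 16.38
eef_pos: [0.6693, 0.0429, 0.7631]
tool_rot: [0.145, -0.11, 0.983, -0.019]
contact_force: [0.6, -0.1, -1.3]
gripper_width: 0.296
```

```bash
python3 st.py
```

```text
16.375 q [-0.393  0.38   0.478  0.583 -0.186  1.915  1.734] p [0.6693 0.0429 0.7631] F [ 0.6 -0.1 -1.3]
[[-0.9341, -0.21, 0.2887], [-0.2212, 0.9752, -0.006], [-0.2803, -0.0695, -0.9574]]
probe axis [-0.2584  0.0179  0.9658] tilt 15.02 dirs -4.0 angle to n 5.07 tip [0.6882 0.0408 0.689 ]
tip height along n 535.5 lateral [339.3  82.5 122.8] move to contact, tool frame [340.6  -8.4 554.7]
```

Request:
apply_moves --increments '[0, -30, -6, -40, 0, 0, -30, -6, -40, 0]'

```text
t: 16.62
eef_pos: [0.6825, 0.0453, 0.7929]
tool_rot: [0.181, -0.111, 0.977, -0.02]
contact_force: [0.5, -0.0, -1.0]
gripper_width: 0.299
```

```bash
python3 st.py
```

```text
16.625 q [-0.369  0.406  0.489  0.484 -0.218  1.915  1.734] p [0.6825 0.0453 0.7929] F [ 0.5 -0.  -1. ]
[[-0.9102, -0.2087, 0.3577], [-0.2234, 0.9747, 0.0001], [-0.3487, -0.0798, -0.9338]]
probe axis [-0.3281  0.0119  0.9445] tilt 19.18 dirs -2.1 angle to n 0.99 tip [0.7068 0.0436 0.7204]
tip height along n 558.7 lateral [365.8  85.2 132.4] move to contact, tool frame [408.3   1.6 551.4]
```

Request:
apply_moves --increments '[0, 30, 0, 36, 0, 0, 30, 0, 36, 0, 0, 30, 0, 36, 0, 0, 30, 0, 36, 0]'

```text
t: 17.12
eef_pos: [0.6304, 0.0245, 0.613]
tool_rot: [0.182, -0.113, 0.976, -0.022]
contact_force: [0.2, -0.6, -2.4]
gripper_width: 0.3
```

```bash
python3 st.py
```

```text
17.125 q [-0.604  0.07   0.481  1.318  0.016  1.395  1.673] p [0.6304 0.0245 0.613 ] F [ 0.2 -0.6 -2.4]
[[-0.9079, -0.2136, 0.3608], [-0.2296, 0.9733, -0.0016], [-0.3508, -0.0843, -0.9327]]
probe axis [-0.3313  0.0138  0.9434] tilt 19.37 dirs -2.4 angle to n 0.86 tip [0.6549 0.0227 0.5406]
tip height along n 407.3 lateral [262.2  65.4  94.8] move to contact, tool frame [ 2.949e+02 -4.000e-01  4.011e+02]
```

Request:
apply_moves --increments '[0, 36, 0, 42, 0, 0, 36, 0, 42, 0, 0, 36, 0, 42, 0, 0, 36, 0, 42, 0, 0, 36, 0, 42, 0, 0, 36, 0, 42, 0]'

```text
t: 17.88
eef_pos: [0.5134, -0.0202, 0.2816]
tool_rot: [0.174, -0.119, 0.977, -0.021]
contact_force: [0.6, 0.4, -2.3]
gripper_width: 0.295
```

```bash
python3 st.py
```

```text
17.875 q [-0.587 -0.054  0.472  2.149  0.098  0.692  1.637] p [ 0.5134 -0.0202  0.2816] F [ 0.6  0.4 -2.3]
[[-0.9111, -0.2251, 0.3452], [-0.2397, 0.9708, 0.0003], [-0.3352, -0.0825, -0.9385]]
probe axis [-0.3157  0.0123  0.9487] tilt 18.42 dirs -2.2 angle to n 1.67 tip [ 0.5368 -0.0219  0.2088]
tip height along n 135.6 lateral [51.1 23.1 18.4] move to contact, tool frame [ 59.  -10.3 135.2]
```

Request:
apply_moves --increments '[0, 20, -3.5, 25, 0, 0, 20, -3.5, 25, 0, 0, 19, -3, 25, 0, 0, 0, 0, 15, 0, 0, 0, 0, 0, 0]'

```text
t: 18.5
eef_pos: [0.4793, -0.042, 0.1634]
tool_rot: [0.162, -0.121, 0.979, -0.021]
contact_force: [-0.6, -0.6, -1.9]
gripper_width: 0.3
```

```bash
python3 st.py; python3 - <<'E'
from h import *
for n in('side','scene','wrist'): snap(n,n+'9')
a=cv2.imread('pics/side9.png')[150:290,190:340];cv2.imwrite('pics/side9z.png',cv2.resize(a,None,fx=4.5,fy=4,interpolation=cv2.INTER_CUBIC))
a=cv2.imread('pics/scene9.png')[110:250,150:300];cv2.imwrite('pics/scene9z.png',cv2.resize(a,None,fx=4,fy=4,interpolation=cv2.INTER_CUBIC))
E
```

```text
18.5 q [-0.534  0.098  0.515  2.336 -0.099  0.392  1.873] p [ 0.4793 -0.042   0.1634] F [-0.6 -0.6 -1.9]
[[-0.9179, -0.2306, 0.3229], [-0.2441, 0.9698, -0.0013], [-0.3129, -0.08, -0.9464]]
probe axis [-0.2933  0.014   0.9559] tilt 17.08 dirs -2.7 angle to n 2.99 tip [ 0.5009 -0.0438  0.09  ]
tip height along n 36.0 lateral [-18.8   1.9  -6.8] move to contact, tool frame [-19.5  -7.1  35.6]
```

View pics/side9z.png

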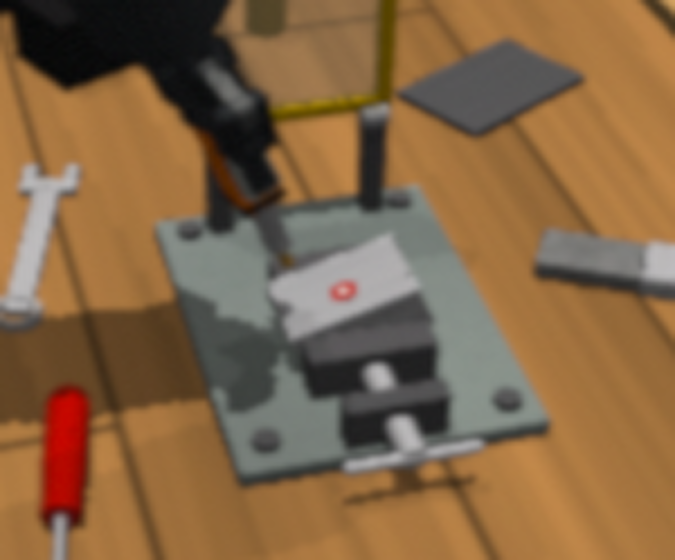

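View pics/scene9z.png

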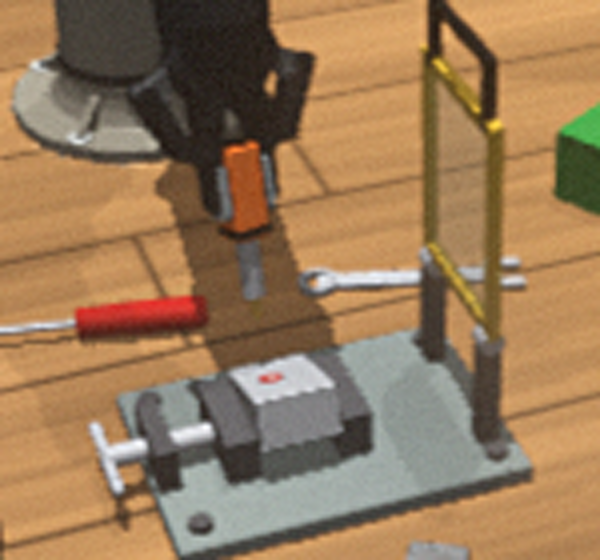

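View pics/wrist9.png

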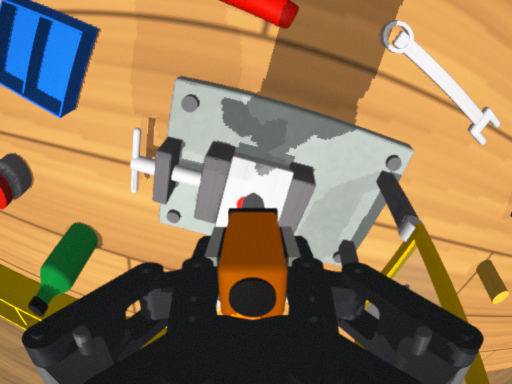

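Request:
apply_moves --increments '[0, -20, -7, 0, 0, 0, 0, 0, 0, 0]'

```text
t: 18.9
eef_pos: [0.5018, -0.0433, 0.1739]
tool_rot: [0.166, -0.121, 0.978, -0.02]
contact_force: [-0.8, 0.1, -0.9]
gripper_width: 0.296
```

```bash
python3 st.py
```

```text
18.9 q [-0.517  0.118  0.512  2.285 -0.129  0.42   1.908] p [ 0.5018 -0.0433  0.1739] F [-0.8  0.1 -0.9]
[[-0.9156, -0.231, 0.3291], [-0.2443, 0.9697, 0.0011], [-0.3194, -0.0794, -0.9443]]
probe axis [-0.2995  0.0116  0.954 ] tilt 17.45 dirs -2.2 angle to n 2.61 tip [ 0.5239 -0.0449  0.1007]
tip height along n 38.2 lateral [4.9 0.8 1.8] move to contact, tool frame [ 4.8  0.1 38.3]
```

```bash
cat > pf.py <<'E'
from h import *
import sys
o=get_obs()
p,d=snap('wrist',sys.argv[1])
v,u=np.mgrid[:384,:512]
X=np.array(get_calibration('wrist')['T_tool_cam']);ray=wrist_rays(u,v);C=ray/ray[...,2:3]*d[...,None];T=C@X[:3,:3].T+X[:3,3]
hsv=cv2.cvtColor(p,cv2.COLOR_BGR2HSV);H,S,V=[hsv[...,i].astype(int) for i in range(3)]
m=(d>0)&(H>3)&(H<18)&(S>150)&(u>200)&(u<310)&(v>200)&(v<330)
P=T[m];print(len(P),np.percentile(P,[2,50,98],0).round(4).tolist())
rng=np.random.default_rng(1)
rest=P
for _ in range(2):
    best=None
    for i in range(500):
        q=rest[rng.choice(len(rest),3,False)];n=np.cross(q[1]-q[0],q[2]-q[0]);n/=np.linalg.norm(n)+1e-12
        k=np.abs((rest-q[0])@n)<.0012
        if best is None or k.sum()>best.sum():best=k
    Q=rest[best];c=Q.mean(0);n=np.linalg.svd(Q-c)[2][2];print('plane n(tool)',n.round(4),'c',c.round(4),best.sum(),'ext',np.percentile(Q,[2,98],0).round(4).tolist());rest=rest[~best]
E
python3 pf.py w10
```

```text
5403 [[-0.0841, -0.0594, -0.0501], [0.0122, -0.0017, -0.0392], [0.0141, 0.0114, 0.2175]]
plane n(tool) [-0.9989  0.0048  0.0475] c [ 0.0128 -0.0014 -0.0282] 3342 ext [[0.0104, -0.0129, -0.049], [0.0142, 0.0102, 0.0062]]
plane n(tool) [-0.0446 -0.0076 -0.999 ] c [ 0.0022 -0.0012 -0.0481] 1313 ext [[-0.0114, -0.0134, -0.0494], [0.0102, 0.0107, -0.0468]]
```

```bash
cat > st.py <<'E'
from h import *
o=get_obs();print(o['t'],'q',o['q'].round(3),'p',o['eef_pos'].round(4),'F',o['contact_force'].round(1))
M=toolT(o)[:3,:3]
pa=M@np.array([-.040,0,-.9992]);tip=o['eef_pos']+M@np.array([.0042,-.0008,.0767])
n=np.array([-.342,.0085,.94]);n/=np.linalg.norm(n)
print('probe axis',pa.round(4),'tilt',np.degrees(np.arccos(pa[2])).round(2),'dirs',np.degrees(np.arctan2(-pa[1],-pa[0])).round(1),'angle to n',np.degrees(np.arccos(pa@n)).round(2),'tip',tip.round(4))
S=np.array([.532,-.046,.063]);e=tip-S;print('tip height along n',(e@n*1000).round(1),'lateral',((e-n*(e@n))*1000).round(1),'move to contact, tool frame',(M.T@(-e)*1000).round(1),'n in tool',(M.T@n).round(3))
E
python3 st.py
```

```text
18.95 q [-0.518  0.118  0.512  2.288 -0.129  0.421  1.908] p [ 0.5001 -0.0434  0.173 ] F [-0.6  0.2 -3. ]
probe axis [-0.2898  0.0087  0.957 ] tilt 16.85 dirs -1.7 angle to n 3.14 tip [ 0.5215 -0.0451  0.0993]
tip height along n 37.7 lateral [2.4 0.6 0.9] move to contact, tool frame [ 2.1 -0.4 37.7] n in tool [ 0.013  0.013 -1.   ]
```

Request:
apply_moves --increments '[0, -20, 0, -40, 0, 0, -30, 0, -40, 0, 0, -36, 0, -42, 0, 0, -36, 0, -42, 0, 0, -36, 0, -42, 0, 0, -36, 0, -42, 0, 0, -36, 0, -42, 0, 0, -36, 0, -42, 0]'

```text
t: 19.95
eef_pos: [0.6293, 0.0198, 0.5745]
tool_rot: [0.156, -0.119, 0.98, -0.019]
contact_force: [1.7, -0.3, -1.3]
gripper_width: 0.302
```

```bash
python3 st.py
```

```text
19.95 q [-0.644  0.091  0.552  1.372 -0.016  1.377  1.712] p [0.6293 0.0198 0.5745] F [ 1.7 -0.3 -1.3]
probe axis [-0.2742  0.01    0.9616] tilt 15.92 dirs -2.1 angle to n 4.08 tip [0.6495 0.018  0.5004]
tip height along n 371.3 lateral [244.5  60.9  88.4] move to contact, tool frame [255.9  -2.6 379.1] n in tool [ 0.029  0.016 -0.999]
```

Request:
apply_moves --increments '[0, -30, 0, -40, 0, 0, -30, 0, -40, 0, 0, -30, 0, -40, 0, 0, -30, -6, -40, 0, 0, -30, -6, -40, 0]'

```text
t: 20.58
eef_pos: [0.694, 0.0644, 0.7786]
tool_rot: [0.173, -0.14, 0.974, -0.048]
contact_force: [1.5, 0.3, -3.7]
gripper_width: 0.304
```

```bash
python3 st.py
```

```text
20.575 q [-0.346  0.415  0.283  0.484 -0.034  1.905  1.734] p [0.694  0.0644 0.7786] F [ 1.5  0.3 -3.7]
probe axis [-0.3145  0.0555  0.9476] tilt 18.62 dirs -10.0 angle to n 3.15 tip [0.7174 0.0591 0.7056]
tip height along n 541.4 lateral [370.5 100.5 133.9] move to contact, tool frame [405.7  37.8 540.7] n in tool [ 0.001 -0.037 -0.999]
```

Request:
apply_moves --increments '[0, -30, -6, -40, 0, 0, -30, 6, -40, 0]'

```text
t: 20.82
eef_pos: [0.6897, 0.0717, 0.8461]
tool_rot: [0.242, -0.124, 0.961, -0.047]
contact_force: [-0.7, 0.0, -1.0]
gripper_width: 0.299
```

```bash
python3 st.py
```

```text
20.825 q [-0.358  0.422  0.335  0.332 -0.069  1.912  1.702] p [0.6897 0.0717 0.8461] F [-0.7  0.  -1. ]
probe axis [-0.4425  0.04    0.8959] tilt 26.38 dirs -5.2 angle to n 6.54 tip [0.7229 0.0676 0.7769]
tip height along n 606.6 lateral [398.3 108.4 143.9] move to contact, tool frame [516.3  38.1 539.5] n in tool [-0.137 -0.059 -0.989]
```

Request:
apply_moves --increments '[0, 40, 3, 36, 0, 0, 40, 3, 36, 0, 0, 40, 3, 36, 0, 0, 40, 3, 36, 0, 0, 40, 3, 36, 0, 0, 40, 3, 36, 0]'

```text
t: 21.58
eef_pos: [0.5904, 0.0349, 0.5586]
tool_rot: [0.248, -0.131, 0.959, -0.041]
contact_force: [1.2, -0.6, -2.1]
gripper_width: 0.301
```

```bash
python3 st.py
```

```text
21.575 q [-0.53  -0.103  0.263  1.63   0.185  1.125  1.542] p [0.5904 0.0349 0.5586] F [ 1.2 -0.6 -2.1]
probe axis [-0.4532  0.025   0.8911] tilt 26.99 dirs -3.2 angle to n 7.03 tip [0.6244 0.032  0.4898]
tip height along n 370.1 lateral [219.   74.8  79. ] move to contact, tool frame [297.7   7.7 328.7] n in tool [-0.152 -0.049 -0.987]
```

Request:
apply_moves --increments '[0, 40, 0, 36, 0, 0, 40, 0, 36, 0, 0, 40, 0, 36, 0, 0, 40, 0, 36, 0, 0, 40, 0, 36, 0]'

```text
t: 22.2
eef_pos: [0.499, -0.0248, 0.2973]
tool_rot: [0.247, -0.13, 0.959, -0.041]
contact_force: [0.4, -0.0, -2.0]
gripper_width: 0.296
```

```bash
python3 st.py
```

```text
22.2 q [-0.468 -0.166  0.308  2.254  0.259  0.56   1.504] p [ 0.499  -0.0248  0.2973] F [ 0.4 -0.  -2. ]
probe axis [-0.4501  0.0242  0.8926] tilt 26.79 dirs -3.1 angle to n 6.83 tip [ 0.5328 -0.0277  0.2283]
tip height along n 155.2 lateral [53.9 17.  19.5] move to contact, tool frame [ 82.2   6.1 144.5] n in tool [-0.149 -0.047 -0.988]
```

Request:
apply_moves --increments '[0, 20, 4, -8, 0, 0, 20, 4, -8, 0, 0, 20, 4, -8, 0]'

```text
t: 22.58
eef_pos: [0.4251, -0.0314, 0.2813]
tool_rot: [0.241, -0.13, 0.961, -0.041]
contact_force: [-0.5, -0.1, -2.1]
gripper_width: 0.297
```

```bash
python3 st.py
```

```text
22.575 q [-0.424 -0.304  0.228  2.384  0.315  0.592  1.428] p [ 0.4251 -0.0314  0.2813] F [-0.5 -0.1 -2.1]
probe axis [-0.4389  0.0275  0.8981] tilt 26.09 dirs -3.6 angle to n 6.15 tip [ 0.458  -0.0346  0.212 ]
tip height along n 165.4 lateral [-17.4  10.   -6.4] move to contact, tool frame [  7.5  -6.9 166.4] n in tool [-0.136 -0.046 -0.99 ]
```

Request:
apply_moves --increments '[0, 20, 4, -8, 0, 0, 20, 4, -8, 0]'

```text
t: 22.82
eef_pos: [0.3901, -0.0335, 0.2767]
tool_rot: [0.238, -0.132, 0.961, -0.04]
contact_force: [-0.7, -0.1, -0.6]
gripper_width: 0.299
```

```bash
python3 st.py
```

```text
22.825 q [-0.106 -0.337 -0.027  2.424  0.125  0.577  1.62 ] p [ 0.3901 -0.0335  0.2767] F [-0.7 -0.1 -0.6]
probe axis [-0.4338  0.0254  0.9007] tilt 25.76 dirs -3.3 angle to n 5.81 tip [ 0.4226 -0.0366  0.2072]
tip height along n 173.0 lateral [-50.3   8.  -18.4] move to contact, tool frame [-26.2 -14.5 178.8] n in tool [-0.131 -0.043 -0.99 ]
```

Both joints are now at their limits; more inward rows should tip the tool back.

Request:
apply_moves --increments '[0, 20, 2, -8, 0, 0, 20, 2, -8, 0]'

```text
t: 23.08
eef_pos: [0.3737, -0.0401, 0.2681]
tool_rot: [0.233, -0.133, 0.963, -0.038]
contact_force: [-0.1, 0.5, -1.3]
gripper_width: 0.297
```

```bash
python3 st.py
```

```text
23.075 q [ 0.316 -0.337 -0.318  2.436 -0.165  0.555  1.955] p [ 0.3737 -0.0401  0.2681] F [-0.1  0.5 -1.3]
probe axis [-0.424   0.0231  0.9054] tilt 25.13 dirs -3.1 angle to n 5.17 tip [ 0.4054 -0.043   0.1982]
tip height along n 170.3 lateral [-68.3   1.6 -24.9] move to contact, tool frame [-48.3 -14.6 178.2] n in tool [-0.121 -0.038 -0.992]
```

Request:
apply_moves --increments '[0, 25, 2, -8, 0, 0, 25, 2, -8, 0]'

```text
t: 23.32
eef_pos: [0.3588, -0.0594, 0.2593]
tool_rot: [0.218, -0.134, 0.966, -0.034]
contact_force: [0.2, -0.7, -1.4]
gripper_width: 0.3
```

```bash
python3 st.py
```

```text
23.325 q [ 0.6   -0.337 -0.455  2.436 -0.358  0.592  2.236] p [ 0.3588 -0.0594  0.2593] F [ 0.2 -0.7 -1.4]
probe axis [-0.3948  0.0173  0.9186] tilt 23.28 dirs -2.5 angle to n 3.3 tip [ 0.3883 -0.0618  0.1884]
tip height along n 166.8 lateral [-86.6 -17.3 -31.4] move to contact, tool frame [-77.5  -4.5 174.9] n in tool [-0.092 -0.024 -0.995]
```

Request:
apply_moves --increments '[0, 25, 4, -8, 0, 0, 25, 4, -8, 0]'

```text
t: 23.58
eef_pos: [0.3416, -0.0792, 0.2546]
tool_rot: [0.202, -0.135, 0.97, -0.027]
contact_force: [0.4, 0.2, -1.0]
gripper_width: 0.303
```

```bash
python3 st.py
```

```text
23.575 q [ 0.71  -0.337 -0.459  2.436 -0.418  0.646  2.382] p [ 0.3416 -0.0792  0.2546] F [ 0.4  0.2 -1. ]
probe axis [-0.3641  0.0079  0.9313] tilt 21.36 dirs -1.2 angle to n 1.36 tip [ 0.3688 -0.0809  0.1828]
tip height along n 168.1 lateral [-105.8  -36.3  -38.2] move to contact, tool frame [-107.3    5.3  175.1] n in tool [-0.063 -0.006 -0.998]
```

One more, then head out to the standoff.

Request:
apply_moves --increments '[0, 25, 4, -8, 0, 0, 0, 0, 0, 0, 0, -30, 0, 0, 0, 0, -30, 0, 8, 0, 0, -30, 0, 8, 0]'

```text
t: 24.2
eef_pos: [0.4158, -0.0649, 0.2698]
tool_rot: [0.194, -0.134, 0.972, -0.024]
contact_force: [-0.1, -0.7, -2.4]
gripper_width: 0.3
```

```bash
python3 st.py
```

```text
24.2 q [ 0.829 -0.198 -0.683  2.288 -0.304  0.636  2.187] p [ 0.4158 -0.0649  0.2698] F [-0.1 -0.7 -2.4]
probe axis [-0.3468  0.0064  0.9379] tilt 20.3 dirs -1.1 angle to n 0.32 tip [ 0.4416 -0.0664  0.1975]
tip height along n 157.1 lateral [-36.7 -21.8 -13.2] move to contact, tool frame [-36.2  10.4 158.9] n in tool [-0.046  0.001 -0.999]
```

Request:
apply_moves --increments '[0, -12, 3.5, 30, 0, 0, -12, 3.5, 30, 0, 0, -12, 3, 30, 0, 0, 0, 0, 20, 0, 0, 0, 0, 0, 0]'

```text
t: 24.82
eef_pos: [0.4905, -0.0386, 0.1791]
tool_rot: [0.196, -0.136, 0.971, -0.024]
contact_force: [-0.9, -0.1, -1.6]
gripper_width: 0.298
```

```bash
python3 st.py; python3 pf.py w11; cp pics/w11.png pics/wA.png; python3 - <<'E'
from h import *
for n in('side','scene'): snap(n,n+'A')
a=cv2.imread('pics/sideA.png')[150:290,190:340];cv2.imwrite('pics/sideAz.png',cv2.resize(a,None,fx=4,fy=4,interpolation=cv2.INTER_CUBIC))
a=cv2.imread('pics/sceneA.png')[110:250,150:300];cv2.imwrite('pics/sceneAz.png',cv2.resize(a,None,fx=4,fy=4,interpolation=cv2.INTER_CUBIC))
E
```

```text
24.825 q [ 0.747  0.15  -0.844  2.277  0.356  0.387  1.475] p [ 0.4905 -0.0386  0.1791] F [-0.9 -0.1 -1.6]
probe axis [-0.3515  0.0043  0.9362] tilt 20.58 dirs -0.7 angle to n 0.63 tip [ 0.5167 -0.04    0.1069]
tip height along n 46.5 lateral [0.6 5.6 0.2] move to contact, tool frame [ 4.5 -5.3 46.3] n in tool [-0.051  0.001 -0.999]
5525 [[-0.0986, -0.0655, -0.0501], [0.0123, -0.0023, -0.0377], [0.0142, 0.0116, 0.24]]
plane n(tool) [-0.9991 -0.0056  0.0425] c [ 0.0129 -0.0012 -0.0274] 3343 ext [[0.0108, -0.0128, -0.0486], [0.0143, 0.0104, 0.0068]]
plane n(tool) [-0.0371 -0.004  -0.9993] c [ 0.0031 -0.0019 -0.0481] 1280 ext [[-0.0108, -0.0134, -0.0493], [0.0106, 0.0107, -0.0469]]
```

View pics/sideAz.png

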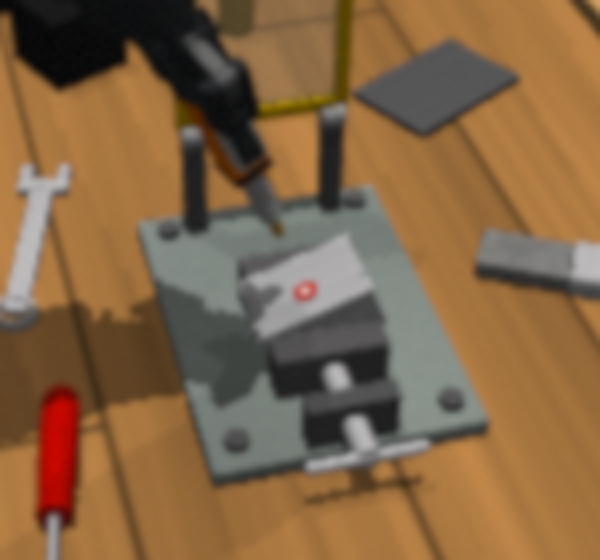

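View pics/sceneAz.png

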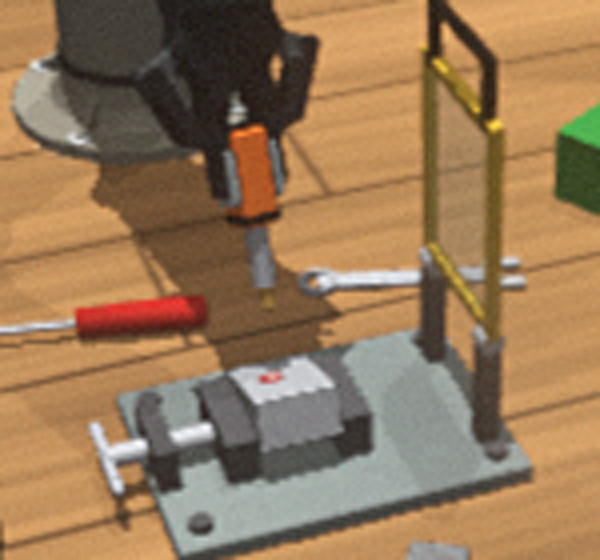

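View pics/w11.png

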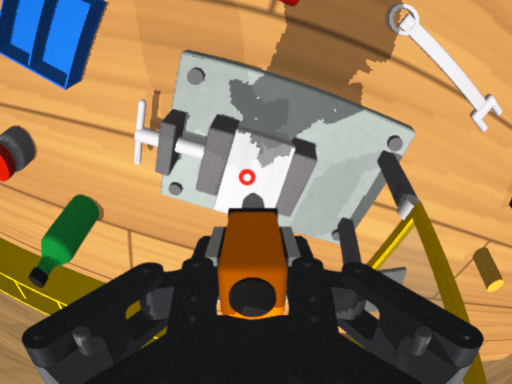

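```bash
python3 - <<'E'
from h import *
o=get_obs();tip=o['eef_pos']+toolT(o)[:3,:3]@np.array([.0042,-.0008,.0767])
for n in('side','scene'):
    c=get_calibration(n);T=np.array(c['camera_from_world']);K=np.array(c['mtx'])
    for nm,P in(('tip',tip),('spot',np.array([.532,-.046,.063]))):
        q=K@(T[:3,:3]@P+T[:3,3]);print(n,nm,(q[:2]/q[2]).round(1))
    p=cv2.imread(f'pics/{n}A.png');hsv=cv2.cvtColor(p,cv2.COLOR_BGR2HSV)
    u0,v0=(260,205) if n=='side' else (217,183)
    m=np.zeros((384,512),bool);m[v0-9:v0+9,u0-9:u0+9]=1
    m&=(hsv[...,0]>12)&(hsv[...,0]<32)&(hsv[...,1]>(90 if n=='side' else 165))
    vv,uu=np.nonzero(m);print(list(zip(uu,vv))[-14:])
    m=np.zeros((384,512),bool);q=q[:2]/q[2];a,b=q.astype(int);m[b-8:b+9,a-8:a+9]=1
    m&=((hsv[...,0]<8)|(hsv[...,0]>172))&(hsv[...,1]>80);m=cv2.morphologyEx(m.astype(np.uint8),cv2.MORPH_CLOSE,np.ones((5,5)));vv,uu=np.nonzero(m);print('red centroid',uu.mean(),vv.mean())
# wrist
p=cv2.imread('pics/w11.png');d=np.load('pics/w11.npy');hsv=cv2.cvtColor(p,cv2.COLOR_BGR2HSV)
m=np.zeros((384,512),bool);m[160:195,230:265]=1;m&=((hsv[...,0]<8)|(hsv[...,0]>172))&(hsv[...,1]>90)
v,u=np.nonzero(m);hh=cv2.convexHull(np.stack([u,v],1).astype(np.int32));mm=cv2.moments(hh);uc,vc=mm['m10']/mm['m00'],mm['m01']/mm['m00']
dd=np.median(d[m]);print('wrist spot',uc,vc,dd,wworld(np.array(uc),np.array(vc),np.array(dd),o), 'in tool', (toolT(o)[:3,:3].T@(wworld(np.array(uc),np.array(vc),np.array(dd),o)-o['eef_pos'])*1000).round(1))
v,u=np.mgrid[:384,:512];W=wworld(u,v,d,o)
import importlib,sys
sel=(np.abs(W[...,0]-.532)<.035)&(np.abs(W[...,1]+.043)<.022)&(d>0)&(W[...,2]>.045)&(W[...,2]<.08)
P=W[sel];
for _ in range(3):
    c=P.mean(0);n=np.linalg.svd(P-c)[2][2];n*=np.sign(n[2]);P=P[np.abs((P-c)@n)<.003]
print('n',n.round(4),'tilt',np.degrees(np.arccos(n[2])),len(P),c)
E
```

```text
side tip [260.4 208.8]
side spot [266.1 222.8]
[(np.int64(259), np.int64(199)), (np.int64(260), np.int64(199)), (np.int64(261), np.int64(199)), (np.int64(262), np.int64(199)), (np.int64(263), np.int64(199)), (np.int64(264), np.int64(199)), (np.int64(251), np.int64(200)), (np.int64(252), np.int64(200)), (np.int64(251), np.int64(201)), (np.int64(258), np.int64(206)), (np.int64(259), np.int64(206)), (np.int64(259), np.int64(207)), (np.int64(260), np.int64(207)), (np.int64(259), np.int64(208))]
red centroid 266.05263157894734 222.3684210526316
scene tip [216.1 187.4]
scene spot [216.8 204.3]
[]
red centroid 216.625 204.375
wrist spot 246.7367088607595 176.60084388185652 0.27046528 [ 0.53340715 -0.047339    0.06592954] in tool [  8.5  -6.2 122.5]
n [-0.3499  0.0082  0.9367] tilt 20.490042056041787 3286 [ 0.52639741 -0.04437278  0.06243106]
```

Request:
apply_moves --increments '[0, 4, -5.5, 10, 0, 0, 0, 0, 10, 0, 0, 0, 0, 8, 0, 0, 0, 0, 5, 0, 0, 0, 0, 0, 0]'

```text
t: 25.6
eef_pos: [0.5036, -0.0481, 0.155]
tool_rot: [0.202, -0.134, 0.97, -0.03]
contact_force: [-0.4, 0.7, -1.8]
gripper_width: 0.3
```

```bash
python3 st.py
```

```text
25.6 q [ 0.641  0.208 -0.736  2.287  0.533  0.328  1.315] p [ 0.5036 -0.0481  0.155 ] F [-0.4  0.7 -1.8]
probe axis [-0.3636  0.0142  0.9314] tilt 21.34 dirs -2.2 angle to n 1.37 tip [ 0.5307 -0.0503  0.0832]
tip height along n 19.4 lateral [ 5.3 -4.4  2. ] move to contact, tool frame [ 5.4  6.1 19. ] n in tool [-0.061 -0.012 -0.998]
```

Request:
apply_moves --increments '[0, 5, 5.5, 0, 0, 0, 0, 0, 4, 0, 0, 0, 0, 0, 0]'

```text
t: 25.98
eef_pos: [0.4991, -0.0441, 0.1494]
tool_rot: [0.202, -0.134, 0.97, -0.03]
contact_force: [0.4, 0.8, -2.0]
gripper_width: 0.298
```

```bash
sed -i 's/S=np.array.*;e=/S=np.array([.5325,-.0465,.0635]);e=/' st.py; python3 st.py
```

```text
25.975 q [ 0.609  0.207 -0.714  2.304  0.57   0.311  1.266] p [ 0.4991 -0.0441  0.1494] F [ 0.4  0.8 -2. ]
probe axis [-0.365   0.0151  0.9309] tilt 21.42 dirs -2.4 angle to n 1.46 tip [ 0.5263 -0.0463  0.0776]
tip height along n 15.4 lateral [-0.9  0.  -0.3] move to contact, tool frame [ 0.  -0.1 15.4] n in tool [-0.062 -0.013 -0.998]
```

Request:
apply_moves --increments '[0, 30, 0, -10, 0, 0, 30, 0, 0, 0, 0, 0, 0, 0, 0]'

```text
t: 26.35
eef_pos: [0.4414, -0.0603, 0.1354]
tool_rot: [0.203, -0.134, 0.97, -0.03]
contact_force: [1.0, -0.5, -2.1]
gripper_width: 0.295
```

```bash
python3 st.py
```

```text
26.35 q [ 0.722  0.147 -0.759  2.424  0.511  0.224  1.357] p [ 0.4414 -0.0603  0.1354] F [ 1.  -0.5 -2.1]
probe axis [-0.3657  0.0145  0.9306] tilt 21.47 dirs -2.3 angle to n 1.5 tip [ 0.4687 -0.0625  0.0636]
tip height along n 21.8 lateral [-56.4 -16.2 -20.4] move to contact, tool frame [-60.6  -0.4  25.6] n in tool [-0.063 -0.013 -0.998]
```

Request:
apply_moves --increments '[0, -6, 0, 0, 0, 0, -6, 0, 0, 0, 0, -6, 0, 0, 0, 0, -6, 0, 0, 0, 0, -6, 0, 0, 0, 0, -6, 0, 0, 0]'

```text
t: 27.1
eef_pos: [0.4793, -0.0485, 0.1522]
tool_rot: [0.205, -0.135, 0.969, -0.029]
contact_force: [-1.4, -0.4, -1.5]
gripper_width: 0.298
```

```bash
python3 st.py
```

```text
27.1 q [ 0.683  0.172 -0.765  2.341  0.511  0.29   1.335] p [ 0.4793 -0.0485  0.1522] F [-1.4 -0.4 -1.5]
probe axis [-0.3702  0.0126  0.9289] tilt 21.74 dirs -2.0 angle to n 1.75 tip [ 0.5069 -0.0506  0.0806]
tip height along n 24.8 lateral [-17.1  -4.3  -6.2] move to contact, tool frame [-16.9  -0.6  26. ] n in tool [-0.068 -0.012 -0.998]
```

Request:
apply_moves --increments '[0, 25, 3, -8, 0, 0, 25, 3, -8, 0, 0, 20, 3, -6, 0, 0, 20, 3, -6, 0]'

```text
t: 27.6
eef_pos: [0.4116, -0.0584, 0.1423]
tool_rot: [0.19, -0.139, 0.972, -0.025]
contact_force: [-0.2, 0.3, -3.2]
gripper_width: 0.298
```

```bash
python3 st.py
```

```text
27.6 q [ 1.264  0.188 -1.302  2.435  0.598  0.315  1.318] p [ 0.4116 -0.0584  0.1423] F [-0.2  0.3 -3.2]
probe axis [-0.3406  0.0062  0.9402] tilt 19.92 dirs -1.0 angle to n 0.15 tip [ 0.4369 -0.0599  0.0699]
tip height along n 38.5 lateral [-82.4 -13.8 -29.9] move to contact, tool frame [-86.4 -11.4  41.9] n in tool [-0.039  0.003 -0.999]
```

Request:
apply_moves --increments '[0, -17, -2.2, 3, 0, 0, -17, -2.2, 3, 0, 0, -17, -2.2, 3, 0, 0, -17, -2.2, 3, 0, 0, 0, 0, 0, 0]'

```text
t: 28.22
eef_pos: [0.4799, -0.0549, 0.1576]
tool_rot: [0.19, -0.131, 0.973, -0.026]
contact_force: [-0.4, 0.1, -2.1]
gripper_width: 0.298
```

```bash
python3 st.py
```

```text
28.225 q [ 1.042  0.274 -1.155  2.296  0.7    0.425  1.188] p [ 0.4799 -0.0549  0.1576] F [-0.4  0.1 -2.1]
probe axis [-0.3404  0.0107  0.9402] tilt 19.91 dirs -1.8 angle to n 0.15 tip [ 0.5052 -0.0568  0.0851]
tip height along n 29.5 lateral [-17.2 -10.5  -6.2] move to contact, tool frame [-19.3   5.4  30.3] n in tool [-0.038 -0.002 -0.999]
```

Request:
apply_moves --increments '[0, -10, 3, 5, 0, 0, -9, 2.5, 5, 0, 0, 0, 0, 3, 0, 0, 0, 0, 0, 0]'

```text
t: 28.72
eef_pos: [0.4971, -0.0453, 0.15]
tool_rot: [0.188, -0.13, 0.973, -0.026]
contact_force: [-0.3, -0.1, -1.6]
gripper_width: 0.3
```

```bash
python3 st.py;  python3 pf.py wB | tail -2
```

```text
28.725 q [ 0.931  0.309 -1.084  2.271  0.775  0.442  1.094] p [ 0.4971 -0.0453  0.15  ] F [-0.3 -0.1 -1.6]
probe axis [-0.3362  0.0124  0.9417] tilt 19.66 dirs -2.1 angle to n 0.41 tip [ 0.5221 -0.0473  0.0774]
tip height along n 16.6 lateral [-4.7 -1.  -1.7] move to contact, tool frame [-4.5 -0.3 16.7] n in tool [-0.033 -0.002 -0.999]
plane n(tool) [-0.999   0.0037  0.0444] c [ 0.0129 -0.0014 -0.0278] 3323 ext [[0.0107, -0.0129, -0.0488], [0.0142, 0.0102, 0.0066]]
plane n(tool) [-0.036   0.0019 -0.9993] c [ 0.0029 -0.0012 -0.0481] 1312 ext [[-0.0108, -0.0133, -0.0493], [0.0105, 0.0107, -0.047]]
```

Request:
apply_moves --increments '[0, -4.5, 0, 4, 0, 0, 0, 0, 4, 0, 0, 0, 0, 0, 0]'

```text
t: 29.15
eef_pos: [0.504, -0.0449, 0.1438]
tool_rot: [0.188, -0.13, 0.973, -0.026]
contact_force: [-0.1, 0.0, -1.6]
gripper_width: 0.301
```

```bash
python3 st.py; python3 - <<'E'
from h import *
for n in('side','scene'): snap(n,n+'C')
a=cv2.imread('pics/sideC.png')[170:260,220:310];a=cv2.resize(a,None,fx=4.4,fy=6,interpolation=cv2.INTER_CUBIC)
b=cv2.imread('pics/sceneC.png')[150:240,175:265];b=cv2.resize(b,None,fx=4.4,fy=6,interpolation=cv2.INTER_CUBIC)
cv2.imwrite('pics/C.png',np.hstack([a,b]))
E
```

```text
29.15 q [ 0.889  0.328 -1.049  2.263  0.815  0.44   1.054] p [ 0.504  -0.0449  0.1438] F [-0.1  0.  -1.6]
probe axis [-0.336   0.0133  0.9418] tilt 19.65 dirs -2.3 angle to n 0.45 tip [ 0.529  -0.0469  0.0712]
tip height along n 8.4 lateral [-0.6 -0.5 -0.2] move to contact, tool frame [-0.5  0.3  8.4] n in tool [-0.033 -0.003 -0.999]
```

View pics/C.png

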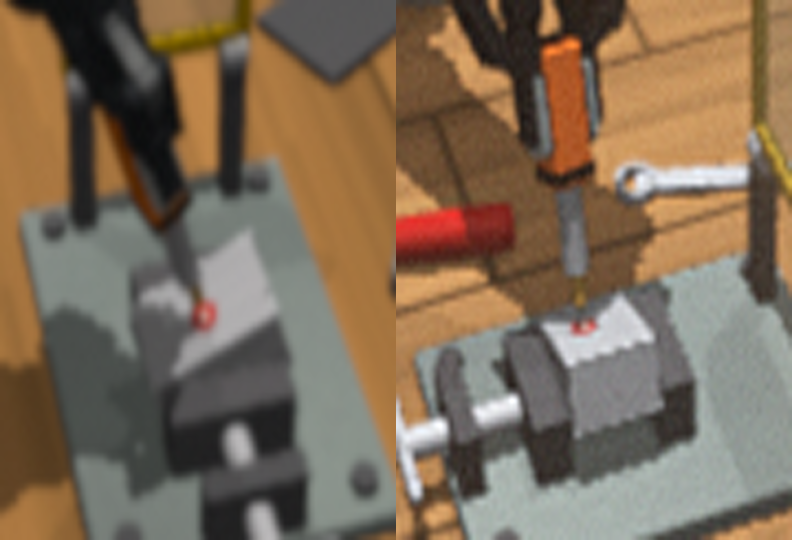

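Request:
apply_moves --increments '[0, 0, 0, 3, 0, 0, 0, 0, 3, 0, 0, 0, 0, 0, 0]'

```text
t: 29.62
eef_pos: [0.5065, -0.0448, 0.1382]
tool_rot: [0.188, -0.13, 0.973, -0.027]
contact_force: [1.0, -0.1, -1.4]
gripper_width: 0.303
```

```bash
cat > fr.py <<'E'
from h import *
n=np.array([-.342,.0085,.94]);fs=[]
for i in range(5):
    fs.append(get_obs()['contact_force']); read_camera('scene')
fs=np.array(fs);print('F',fs.mean(0).round(2),'sd',fs.std(0).round(2),'F.n',(fs@n).mean().round(2))
E
python3 fr.py; python3 st.py
```

```text
F [ 0.47 -0.01 -1.47] sd [0.41 0.29 0.34] F.n -1.54
29.875 q [ 0.863  0.338 -1.024  2.264  0.846  0.433  1.025] p [ 0.5066 -0.0449  0.1385] F [-0.5 -0.1 -2.3]
probe axis [-0.3369  0.0135  0.9414] tilt 19.71 dirs -2.3 angle to n 0.41 tip [ 0.5316 -0.047   0.0659]
tip height along n 2.5 lateral [ 0.  -0.5  0. ] move to contact, tool frame [-0.   0.5  2.5] n in tool [-0.034 -0.003 -0.999]
```

Request:
apply_moves --increments '[0, 0, 0.4, 3.5, 0, 0, 0, 0, 0, 0]'

```text
t: 30.12
eef_pos: [0.508, -0.0446, 0.1351]
tool_rot: [0.188, -0.13, 0.973, -0.027]
contact_force: [0.1, 0.3, -1.6]
gripper_width: 0.298
```

```bash
python3 fr.py; python3 st.py
```

```text
F [-0.29 -0.02 -1.45] sd [0.28 0.37 0.28] F.n -1.27
30.375 q [ 0.847  0.344 -1.01   2.265  0.864  0.428  1.006] p [ 0.5079 -0.0446  0.1353] F [-0.8  0.8 -2.2]
probe axis [-0.3374  0.0138  0.9413] tilt 19.74 dirs -2.3 angle to n 0.41 tip [ 0.533  -0.0467  0.0627]
tip height along n -0.9 lateral [ 0.2 -0.2  0.1] move to contact, tool frame [ 0.1  0.3 -0.9] n in tool [-0.034 -0.004 -0.999]
```

Near contact by geometry; continue in 2 mm steps.

Request:
apply_moves --increments '[0, 0, 0, 2, 0, 0, 0, 0, 0, 0]'

```text
t: 30.62
eef_pos: [0.5087, -0.0446, 0.1334]
tool_rot: [0.188, -0.13, 0.973, -0.027]
contact_force: [-0.0, 0.7, -1.6]
gripper_width: 0.298
```

```bash
python3 fr.py; python3 st.py|tail -1
```

```text
F [-0.31  0.56 -1.08] sd [0.37 0.27 0.27] F.n -0.9
tip height along n -2.9 lateral [ 0.3 -0.2  0.1] move to contact, tool frame [ 0.1  0.3 -2.9] n in tool [-0.034 -0.004 -0.999]
```

Request:
apply_moves --increments '[0, 0, 0, 2, 0, 0, 0, 0, 0, 0]'

```text
t: 31.12
eef_pos: [0.5094, -0.0447, 0.1315]
tool_rot: [0.188, -0.13, 0.973, -0.027]
contact_force: [-0.4, 0.6, -1.2]
gripper_width: 0.3
```

```bash
python3 fr.py; python3 st.py|tail -1
```

```text
F [-0.69  0.2  -0.36] sd [0.26 0.71 0.5 ] F.n -0.1
tip height along n -4.9 lateral [ 0.3 -0.3  0.1] move to contact, tool frame [ 0.1  0.3 -4.9] n in tool [-0.034 -0.004 -0.999]
```

Request:
apply_moves --increments '[0, 0, 0.2, 1.7, 0, 0, 0, 0, 1.6, 0, 0, 0, 0, 0, 0]'

```text
t: 31.75
eef_pos: [0.5106, -0.0446, 0.1284]
tool_rot: [0.188, -0.13, 0.973, -0.027]
contact_force: [-1.5, -0.0, 0.5]
gripper_width: 0.295
```

```bash
python3 fr.py; python3 fr.py; python3 st.py; python3 pf.py wD|tail -2; python3 g.py D;python3 - <<'E'
from h import *
a=cv2.imread('pics/sideD.png')[170:260,220:310];a=cv2.resize(a,None,fx=4.4,fy=6,interpolation=cv2.INTER_CUBIC)
b=cv2.imread('pics/sceneD.png')[150:240,175:265];b=cv2.resize(b,None,fx=4.4,fy=6,interpolation=cv2.INTER_CUBIC)
cv2.imwrite('pics/D.png',np.hstack([a,b]))
E
```

```text
F [-1.38 -0.1   0.72] sd [0.46 0.44 0.53] F.n 1.15
F [-1.82  0.36  0.73] sd [0.17 0.42 0.13] F.n 1.31
32.25 q [ 0.817  0.356 -0.98   2.266  0.901  0.42   0.969] p [ 0.5106 -0.0446  0.1285] F [-1.1  0.5  0.8]
probe axis [-0.3376  0.0143  0.9412] tilt 19.75 dirs -2.4 angle to n 0.42 tip [ 0.5357 -0.0468  0.0559]
tip height along n -8.2 lateral [ 0.4 -0.2  0.1] move to contact, tool frame [ 0.1  0.3 -8.3] n in tool [-0.034 -0.004 -0.999]
plane n(tool) [-0.9989  0.0038  0.046 ] c [ 0.0129 -0.0014 -0.0278] 3363 ext [[0.0106, -0.013, -0.049], [0.0143, 0.0103, 0.0066]]
plane n(tool) [-4.580e-02 -7.000e-04 -9.989e-01] c [ 0.0028 -0.0014 -0.0481] 1280 ext [[-0.0112, -0.0133, -0.0493], [0.0104, 0.0108, -0.0467]]
32.3 [ 0.817  0.356 -0.98   2.266  0.901  0.42   0.969] [ 0.5106 -0.0446  0.1285] [ 0.1884 -0.1295  0.9731 -0.0271]
scene 136 [0.544 0.088 0.205] [-0.017 -1.    -0.008] theta 1.5623857884738879
side 363 [0.57  0.086 0.208] [-0.026 -1.    -0.014] theta 1.5571083000509682
```

View pics/D.png

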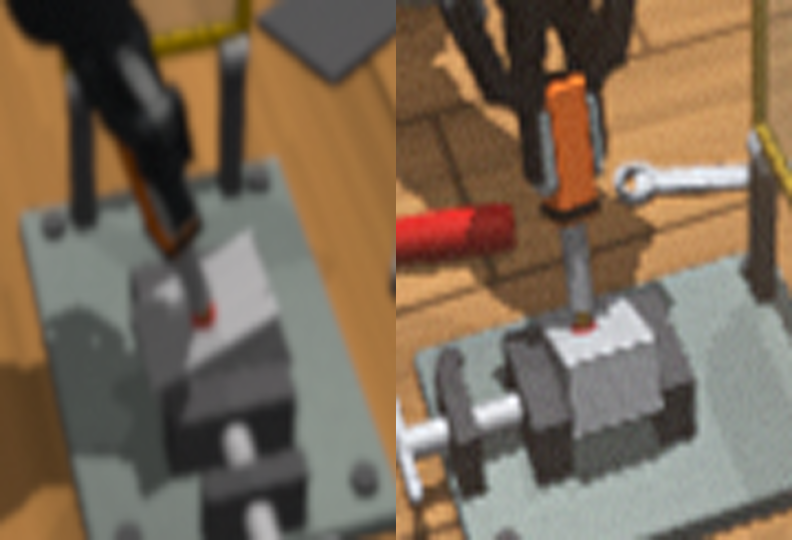

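View pics/sideD.png

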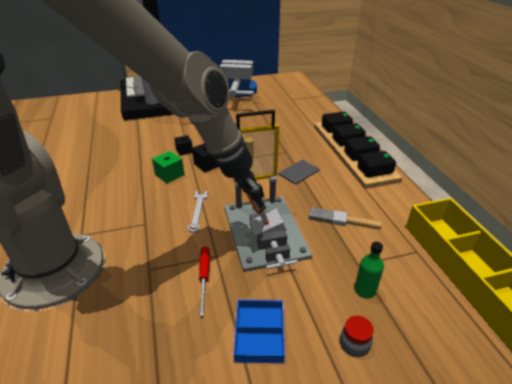

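```bash
python3 -c "
from station import *
print(hand_in())"
```

```text
the job is handed in; nothing more can be done
None
```

I opened the chip guard, then took the orange probe out of its black stand. I handed the job in at about 32 s with the probe still pressed on the red spot. No verdict came back, so these figures are my own last checks.

| Check | Result |
|---|---|
| Guard angle | 1.557 to 1.562 rad on the two fixed cameras, standing by itself |
| Probe axis against the block face normal | about 0.4° off |
| Press force along the normal | about 2.8 N above the hanging baseline, about 7 mm of tip travel |
| Tip position against the spot centre | within about 0.5 mm by geometry |
| Loose things | none moved, as far as the side picture shows |

- **Tilting the probe:** the moves can only shift the tool and turn it about its own axis. I got the 20° lean by running the arm against its joint limits, at high reach and again close to the base. The first approach came in about 3° short and the next at about 27°, so I corrected it twice more before pressing.
- **What disagreed:** the block's tilt read 20.3 to 20.5° from the wrist images, against the 20° given, and I used 20°. The spot position differed by up to 3 mm between cameras (mostly in height), so I averaged it. The probe's lean in the gripper differed by about 0.7° between two ways of measuring it, so I averaged that too. The true squareness could therefore be about 1° off.
- **Press depth:** I did not see the tip travel directly. It comes from the force, which rose at the expected 400 N/m.

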